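Make up the marking-out kit and the bracket kit in their foam trays

ROBOT

A 7-joint arm with a two-finger parallel gripper is mounted at the origin on a cart in front of the work surface, level with it; the furniture and walls round the work are solid. World frame = base frame: x ahead of the robot, y to its left, z up, the work surface at z = 0. Lengths are in m, angles in rad, forces in N, time in s.
With the tool pointing down it reaches from about 0.4 to 0.85 m from the base axis. Payload 4.5 kg.
Tool frame: the origin (TCP) lies at the very end of the fingers, on their centre line; the grasp point (between the pads) lies 19 mm behind it; z points along the fingers, y is the line along which they close (so a half turn about z gives the same grasp; the last joint's range is limited). The gripper opens to 88 mm and grips with 3 to 60 N. Pads are 18 mm wide; open, the fingers measure 123 mm over their backs; the gripper's body (75 mm by 187 mm) begins 45 mm behind the grasp point.
Start: joints at [1.359, 0.689, -0.195, 1.565, 0.157, 0.902, -0.215], TCP at [0.152, -0.606, 0.239] pointing down, gripper open.
Joint ranges: [-3.01, 3.01], [-0.46, 2.08], [-1.47, 1.51], [0.13, 2.56], [-1, 4.14], [0.04, 2.09], [-2.66, 2.66]. Speed limits (rad/s): [2.57, 2.57, 3.14, 3.14, 3.14, 3.14, 3.14].

INTERFACE

Orientations are given as a rotation vector (axis times angle).
In Python, from plant import manip, viewer, job gives the robot as it stands.
- The arm moves only by the tool move_arm, never from a script. Its argument "increments" is a list of rows, each an object with "grip": the finger opening in m, from 0 to 0.0881; "xyz": the shift along the tool's x, y, z in m, a list of three; "roll": the turn about the tool's z in rad. A call has 1 to 5 rows; each row shifts and turns the commanded pose from where the row before left it, along the tool's axes as they then stand; what a row does not reach is not made up. A row lasts 1/12 s, in which the tool goes at most 41.7 mm and 7.16 degrees, less where a joint would pass 70% of its speed; a pose out of reach is approached as far as the arm can. A call with a gripper value outside its range is refused whole. The fingers move at their own pace and stop on an object; "force" is the grip in N (left out, the last holds). Time passes only in rows, so rows that do not move let the fingers close. It gives the time, the measured TCP pose, the force, the opening and the grip force at its end, in the units of the state.
- manip.sense(): the state, without advancing time (a new reading comes with each control period).
- viewer.snapshot(name): name is "scene" or "top" or "wrist"; returns a dict with "img" (384x512x3 uint8, red, green, blue), "camera_matrix" (3x3 intrinsics, pixels), "cam_to_world" (4x4, takes a point from camera to world coordinates); the wrist camera has in their place "hand_eye" (4x4, takes a point from camera to tool coordinates, whose origin is the TCP and whose axes are the flange's). Camera axes: x right, y down, z forward; pixel columns grow to the right and rows downward; lengths in m; the calibration is good to about 2 mm. A picture is of the moment at which its call begins: read the wrist's pose just before it. There is no depth.
- job.hand_in(): hands the job in; it is judged then, once.
The state is a dict: "clock": time; "joint_positions": joint angles; "qd": joint speeds; "tau": joint torques, N m; "tcp_pos": TCP position; "ee_rot": TCP orientation; "contact_force": force on the tool from outside, world axes, zero at the start; "ft_torque": the same for the moment, N m; "finger_gap": opening from 0.0 (shut) to 1.0 (fully open); "finger_force": force on a finger pad.
Only numpy, scipy, OpenCV 4.12 (cv2) and the standard library are available. Lean on these libraries where they do the work, as an engineer would, in place of code of your own. Each camera call takes 0.05 s, during which the arm holds its last target. There are 200 camera calls.

TASK

Make up the two kits for the next job from the stock along the front of the bench: the paint marker, the centre punch and the tape measure go in the blue tray, and the bracket and the box spanner in the yellow tray. Each item goes fully down in the foam cut-out made to its shape, lying flat on the coloured floor (the tape measure and the bracket as they stand now), and the pliers, screwdriver and loose weld stud beside the trays belong to neither kit, so leave them where they are.

Things in the scene. Friction and masses are not known exactly. Their poses are not given: they have to be found in the camera images.
- blue_tray: Kit tray, blue rim and floors, fixed: 160 (x) x 250 (y) x 22 mm, origin under its middle, x away from the robot. Dark foam, top 18 mm up, cut-out floors 8 mm up. Cut-outs (centre x, y; size x by y, mm): marker (38, -42) 31x147; centre punch (-32, -42) 28x114; finger channel over both, x -72..73, y -64..-20; tape measure (0, 80) 90x49, long side along x, finger cut x -22..22, y 40..118.
- yellow_tray: Bracket kit tray, yellow rim and floors, fixed; size, frame and heights as the blue tray. Cut-outs (mm): bracket, centre (0, 72), 76 (x) by 56 (y), its 60 mm side along x; box spanner, a cross, origin at (0, -45), one way only: its own +x along tray +y, so that its bar lies in the slot x 5..25, y -105..15; tube slot x -36..36, y -62..-28; finger cut x -28..8, y -86..-4.
- marker: Paint marker, black and red, lying: 131 mm long (its y), 17 wide, 18 high; it does not roll. Origin under its middle. Grip it across its width at the middle; in its slot either end may point either way.
- centre_punch: Steel centre punch, plain grey rod pointed at one end, lying: 98 mm long (its y), 14 thick; it does not roll. Origin at mid length, on its underside, up to 3 mm off its centre line (it lies on a flat, rolled about 0.4 rad). Grip it across its width at the middle; in its slot the point may face either way.
- tape_measure: Yellow and black pocket tape measure standing on edge: 78 mm long (its y; the case from -27 to 39 mm), 33 thick (its x, -15 to 17 mm), 62 high, 0.23 kg. Origin at the underside. Grip it across the 33 mm; it stands in its cut-out as it stands now, either end to either side.
- bracket: Grey folded steel angle bracket with two holes, 65 g: base plate 40 (its x) by 60 (its y) by 3 mm, and along the edge x = 17..20 mm an upright leg 60 mm long and 38 high. Origin under the middle of the base. Grip it across its 60 mm width at the ends of the leg, 15 mm or more above the base. In its cut-out the leg may be on either side.
- box_spanner: Grey steel box spanner lying: hexagonal tube 56 mm long (its y, -28 to 28), 18 wide, 20 high, with a thin round tommy bar through it, 105 mm long along its x, at y = -15 mm, 10 mm up. Origin under the tube's middle. Grip the tube across its 18 mm on the side away from the bar, at about y = 12 mm.
- pliers: Bystander: pliers with blue grips, 160 mm long (its y), 12 high, lying left of the trays. Origin under its middle.
- screwdriver: Bystander: screwdriver with a red handle, 233 mm long (its y), 31 high, lying left of the trays. Origin under its middle.
- weld_stud: Bystander: copper-coloured weld stud, 30 mm long (its y), 12 thick, lying right of the trays. Origin under its middle.
Not all that is in view belongs to the job. Leave any purple look-alike of the bracket alone.

How it is judged:
By the outcome, as a careful person would: the job done as asked, in the order asked, and still so for the second after the job is handed in, with the robot touching nothing.
It also fails if it takes over 128 s, if anything falls off the work surface, if the arm or the gripper's body presses on something with over 40 N, if the wrist force passes 120 N, or if a joint passes its speed limit or range.

## Working session

There is one attempt and no reset: what is moved stays moved. The work goes in short steps, Python scripts to look and compute and a tool call to move; the robot and the scene stay as the last step left them, time stands still between calls to the robot, and variables do not carry over. Pictures are saved under pics/ and viewed, at most 14 in all, crops included, and the job is handed in when it is done.

Besides the shell and the picture viewer there is one more tool, called after "Emit:" in YAML: its name, and indented under it one key for each argument. move_arm: Moves the arm, as the interface text tells. Its arguments: {"type":"object","properties":{"increments":{"type":"array","items":{"type":"object","properties":{"grip":{"type":"number"},"xyz":{"type":"array","items":{"type":"number"}},"roll":{"type":"number"}}}},"force":{"type":"number"}},"required":["increments"]}

```bash
mkdir -p pics; ls; python3 - <<'E'
from plant import manip, viewer, job
import cv2,pickle
s=manip.sense();print({k:s[k] for k in('clock','tcp_pos','ee_rot','finger_gap')})
d={}
for n in("scene","top"):
    v=viewer.snapshot(n);d[n]=v
    cv2.imwrite(f"pics/{n}0.png",cv2.resize(v["img"][:,:,::-1],(800,600),interpolation=cv2.INTER_CUBIC))
    print(n,v["camera_matrix"],v["cam_to_world"])
pickle.dump(d,open("v0.pkl","wb"))
E
```

```text
pics
{'clock': 0.0, 'tcp_pos': array([ 0.1518492 , -0.60557864,  0.23788448]), 'ee_rot': array([-3.11599294e+00, -3.84991320e-01,  6.26488260e-04]), 'finger_gap': 1.0002830285599087}
scene [[365.82765285   0.         253.56209306]
 [  0.         365.82765285 198.28887805]
 [  0.           0.           1.        ]] [[-0.51397733 -0.33984533  0.78761187 -0.38203289]
 [-0.85768487  0.21888637 -0.46525844  0.58152153]
 [-0.0142816  -0.91465508 -0.40398283  0.48833372]
 [ 0.          0.          0.          1.        ]]
top [[421.37934706   0.         264.10556479]
 [  0.         421.37934706 189.46067068]
 [  0.           0.           1.        ]] [[ 0.02547618 -0.99131245  0.12903716  0.36011544]
 [-0.99964688 -0.02428676  0.01078311  0.05296275]
 [-0.00755554 -0.12926631 -0.99158113  1.17267675]
 [ 0.          0.          0.          1.        ]]
```

View pics/top0.png

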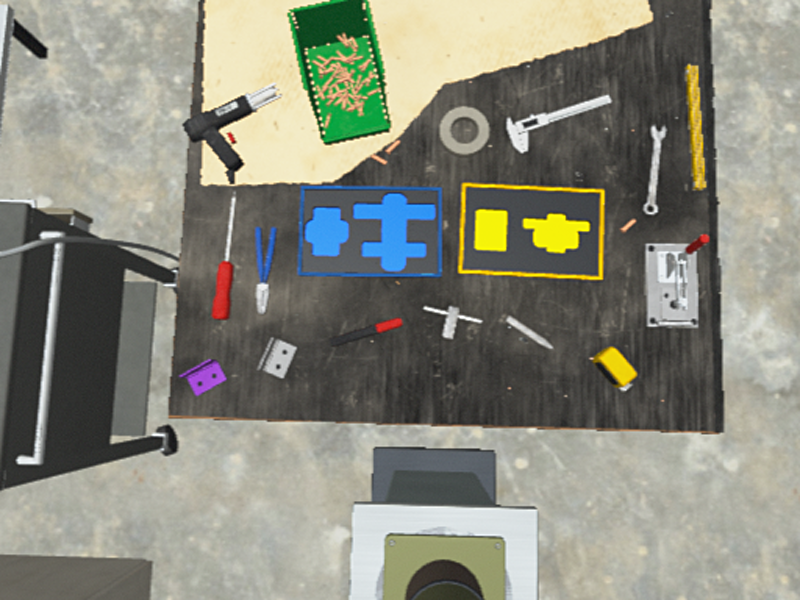

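View pics/scene0.png

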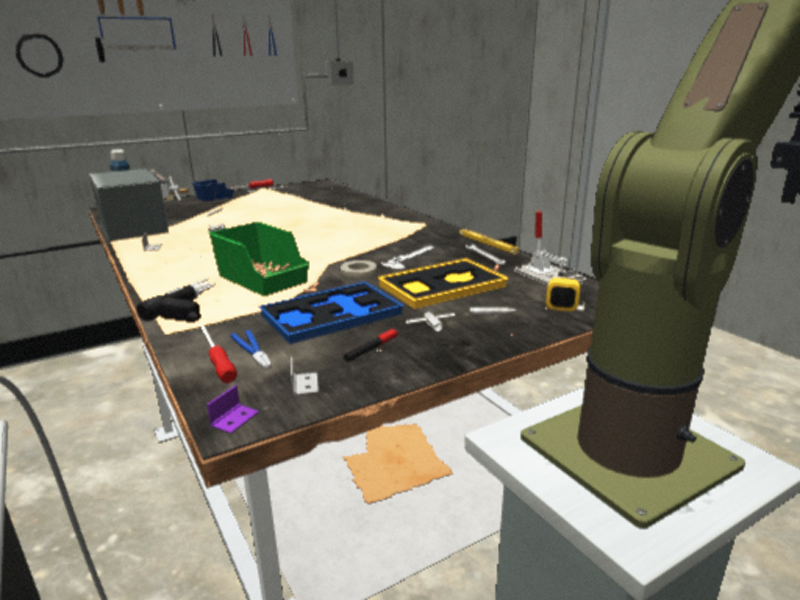

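```bash
cat > h.py <<'E'
import numpy as np, cv2, json
from scipy.spatial.transform import Rotation as Ro
from plant import manip, viewer, job
def Rt(yaw): return (Ro.from_euler('z',yaw)*Ro.from_euler('x',np.pi)).as_matrix()
def yaw_of(s):
    R=Ro.from_rotvec(s['ee_rot']).as_matrix(); return np.arctan2(R[1,0],R[0,0])
def ray(K,T,uv,z):
    d=T[:3,:3]@np.linalg.inv(K)@np.array([uv[0],uv[1],1.]); o=T[:3,3]
    return (o+d*(z-o[2])/d[2])
def ray2w(K,T,uv):
    d=T[:3,:3]@np.linalg.inv(K)@np.array([uv[0],uv[1],1.]); return T[:3,3],d/np.linalg.norm(d)
def tri(rays):
    A=sum(np.eye(3)-np.outer(d,d) for o,d in rays); b=sum((np.eye(3)-np.outer(d,d))@o for o,d in rays)
    return np.linalg.solve(A,b)
def wrist(name,scale=1.5625):
    s=manip.sense(); v=viewer.snapshot("wrist")
    T=np.eye(4);T[:3,:3]=Ro.from_rotvec(s['ee_rot']).as_matrix();T[:3,3]=s['tcp_pos']
    v['T']=T@v['hand_eye']; np.savez(f"pics/{name}.npz",K=v['camera_matrix'],T=v['T'],img=v['img'])
    cv2.imwrite(f"pics/{name}.png",cv2.resize(v['img'][:,:,::-1],(800,600),interpolation=cv2.INTER_CUBIC)); return v
def proj(K,T,P):
    p=np.linalg.inv(T)@np.append(P,1); q=K@p[:3]; return q[:2]/q[2]
def plan(wps,start=None,vmax=0.041,wmax=0.12):
    """wps: (x,y,z,yaw) ; prints rows, rounded, 5 per call"""
    s=manip.sense()
    p,yaw=(s['tcp_pos'].copy(),yaw_of(s)) if start is None else (np.array(start[:3],float),start[3])
    for i,w in enumerate(wps):
        g=np.array(w[:3]); dy=w[3]-yaw; v=w[4] if len(w)>4 else vmax
        n=max(1,int(np.ceil(max(np.linalg.norm(g-p)/v,abs(dy)/wmax))))
        rows=[]
        p0,y0=p.copy(),yaw
        for k in range(1,n+1):
            d=Rt(yaw).T@(p0+(g-p0)*k/n-p); d=np.round(d,3); r=round(-(y0+dy*k/n-yaw),3)
            p=p+Rt(yaw)@d; yaw-=r; rows.append([*(float(x)+0. for x in d),float(r)+0.])
        print('wp',i,n,'rows'); 
        for k in range(0,n,5): print('  ',rows[k:k+5])
E
python3 - <<'E'
from h import *
import pickle
d=pickle.load(open('v0.pkl','rb'));v=d['top'];K,T=v['camera_matrix'],v['cam_to_world']
P={'marker':[(331,344),(403,322)],'span tube':[(455,306),(448,338)],'bar':[(424,307),(482,322)],'punch':[(507,317),(552,348)],'tape':[(596,354),(622,347),(636,375),(616,385)],'brk':[(272,337),(260,372),(297,345),(283,378)],'blue':[(301,187),(441,187),(442,276),(298,276)],'yel':[(462,184),(604,189),(602,278),(459,271)]}
for k,l in P.items():
    z={'blue':.022,'yel':.022,'tape':.062}.get(k,.008)
    q=np.array([ray(K,T,np.array(u)/1.5625,z)[:2] for u in l]);print(k,q.round(3).tolist(),q.mean(0).round(3))
s=manip.sense();print(yaw_of(s))
v=wrist('w0');print(v['hand_eye'].round(3).tolist(),v['camera_matrix'].round(1).tolist())
E
```

```text
marker [[0.423, 0.208], [0.465, 0.082]] [0.444 0.145]
span tube [[0.496, -0.01], [0.438, 0.001]] [ 0.467 -0.004]
bar [[0.492, 0.045], [0.468, -0.058]] [ 0.48  -0.007]
punch [[0.478, -0.103], [0.425, -0.182]] [ 0.452 -0.142]
tape [[0.414, -0.245], [0.427, -0.289], [0.381, -0.311], [0.363, -0.278]] [ 0.396 -0.281]
brk [[0.432, 0.313], [0.37, 0.331], [0.419, 0.268], [0.361, 0.29]] [0.396 0.3  ]
blue [[0.703, 0.272], [0.709, 0.02], [0.547, 0.015], [0.541, 0.27]] [0.625 0.144]
yel [[0.715, -0.018], [0.712, -0.273], [0.55, -0.268], [0.557, -0.015]] [ 0.634 -0.144]
0.2458976712880945
[[-0.001, -0.965, -0.262, 0.066], [1.0, -0.001, -0.001, -0.0], [0.0, -0.262, 0.965, -0.146], [0.0, 0.0, 0.0, 1.0]] [[317.6, 0.0, 254.8], [0.0, 317.6, 191.3], [0.0, 0.0, 1.0]]
```

```bash
python3 - <<'E'
from h import *
plan([(0.52,-0.19,0.26,0),(0.52,0.0,0.26,0),(0.52,0.19,0.26,0)])
E
```

```text
wp 0 14 rows
   [[0.033, -0.022, -0.002, 0.018], [0.032, -0.023, -0.001, 0.017], [0.032, -0.024, -0.002, 0.018], [0.031, -0.024, -0.001, 0.017], [0.032, -0.025, -0.002, 0.018]]
   [[0.03, -0.025, -0.001, 0.017], [0.03, -0.026, -0.002, 0.018], [0.03, -0.026, -0.002, 0.017], [0.029, -0.027, -0.001, 0.018], [0.029, -0.027, -0.002, 0.018]]
   [[0.028, -0.028, -0.001, 0.017], [0.028, -0.028, -0.002, 0.018], [0.028, -0.029, -0.001, 0.017], [0.026, -0.029, -0.002, 0.018]]
wp 1 5 rows
   [[0.0, -0.038, 0.0, 0.0], [0.0, -0.038, 0.0, 0.0], [0.0, -0.038, 0.0, 0.0], [0.0, -0.038, 0.0, 0.0], [0.0, -0.038, 0.0, 0.0]]
wp 2 5 rows
   [[0.0, -0.038, 0.0, 0.0], [0.0, -0.038, 0.0, 0.0], [0.0, -0.038, 0.0, 0.0], [0.0, -0.038, 0.0, 0.0], [0.0, -0.038, 0.0, 0.0]]
```

Emit:
move_arm:
  increments:
    - {"grip": 0.088, "xyz": [0.033, -0.022, -0.002], "roll": 0.018}
    - {"grip": 0.088, "xyz": [0.032, -0.023, -0.002], "roll": 0.018}
    - {"grip": 0.088, "xyz": [0.032, -0.024, -0.002], "roll": 0.018}
    - {"grip": 0.088, "xyz": [0.031, -0.024, -0.002], "roll": 0.018}
    - {"grip": 0.088, "xyz": [0.032, -0.025, -0.002], "roll": 0.018}

```text
clock: 0.57
tcp_pos: [0.2846, -0.456, 0.2486]
ee_rot: [-3.132, -0.242, 0.001]
contact_force: [0.9, -0.2, -0.1]
finger_gap: 0.999
finger_force: 0.0
```

Emit:
move_arm:
  increments:
    - {"grip": 0.088, "xyz": [0.03, -0.025, -0.002], "roll": 0.018}
    - {"grip": 0.088, "xyz": [0.03, -0.026, -0.002], "roll": 0.018}
    - {"grip": 0.088, "xyz": [0.03, -0.026, -0.002], "roll": 0.018}
    - {"grip": 0.088, "xyz": [0.029, -0.027, -0.002], "roll": 0.018}
    - {"grip": 0.088, "xyz": [0.029, -0.027, -0.002], "roll": 0.018}

```text
clock: 0.98
tcp_pos: [0.4162, -0.3079, 0.2588]
ee_rot: [-3.14, -0.102, 0.001]
contact_force: [0.8, 0.1, -0.4]
finger_gap: 1.002
finger_force: 0.0
```

Emit:
move_arm:
  increments:
    - {"grip": 0.088, "xyz": [0.028, -0.028, -0.001], "roll": 0.017}
    - {"grip": 0.088, "xyz": [0.028, -0.028, -0.001], "roll": 0.017}
    - {"grip": 0.088, "xyz": [0.028, -0.029, 0], "roll": 0.017}
    - {"grip": 0.088, "xyz": [0.026, -0.029, 0], "roll": 0.017}
    - {"grip": 0.088, "xyz": [0, 0, 0], "roll": 0}

```text
clock: 1.4
tcp_pos: [0.5269, -0.1816, 0.2607]
ee_rot: [-3.136, -0.017, -0.008]
contact_force: [0.5, -0.5, 0.1]
finger_gap: 0.999
finger_force: 0.0
```

```bash
python3 - <<'E'
from h import *
wrist('w1'); s=manip.sense(); print(s['clock'],s['tcp_pos'],yaw_of(s),s['joint_positions'].round(2),s['finger_gap'])
E
```

```text
1.45 [ 0.52386332 -0.18583182  0.26042553] 0.007286889389357724 [ 0.31  0.57 -0.09  1.76  0.06  0.82 -1.36] 0.9962723544065141
```

View pics/w1.png

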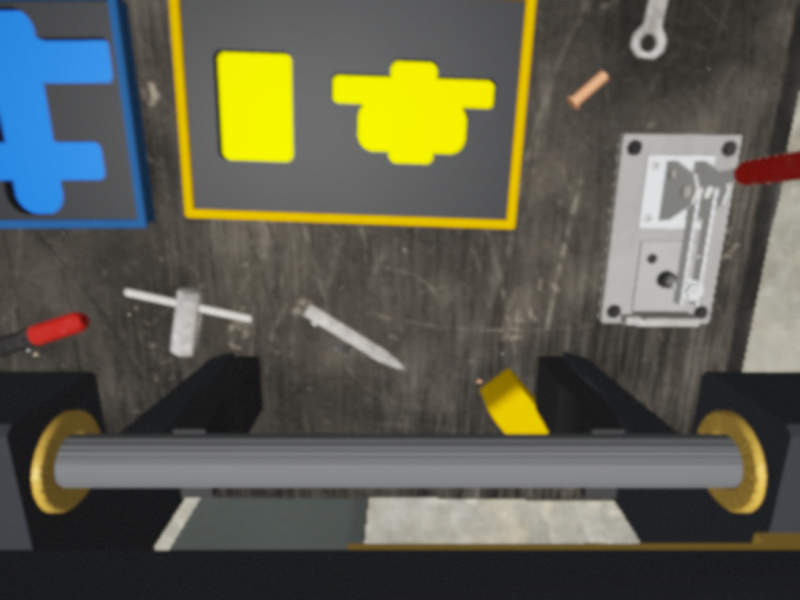

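Emit:
move_arm:
  increments:
    - {"xyz": [0, -0.038, 0]}
    - {"xyz": [0, -0.038, 0]}
    - {"xyz": [0, -0.038, 0]}
    - {"xyz": [0, -0.038, 0]}
    - {"xyz": [0, -0.038, 0]}

```text
$.increments[0]: bad value
```

Emit:
move_arm:
  increments:
    - {"xyz": [0, 0, 0]}

```text
$.increments[0]: bad value
```

```bash
python3 - <<'E'
from h import *
wrist('w2'); s=manip.sense(); print(s['clock'],s['tcp_pos'],yaw_of(s),s['joint_positions'].round(2))
E
```

```text
1.5 [ 0.52162399 -0.18917171  0.26034439] 0.002555984000401494 [ 0.32  0.57 -0.08  1.76  0.06  0.82 -1.36]
```

View pics/w2.png

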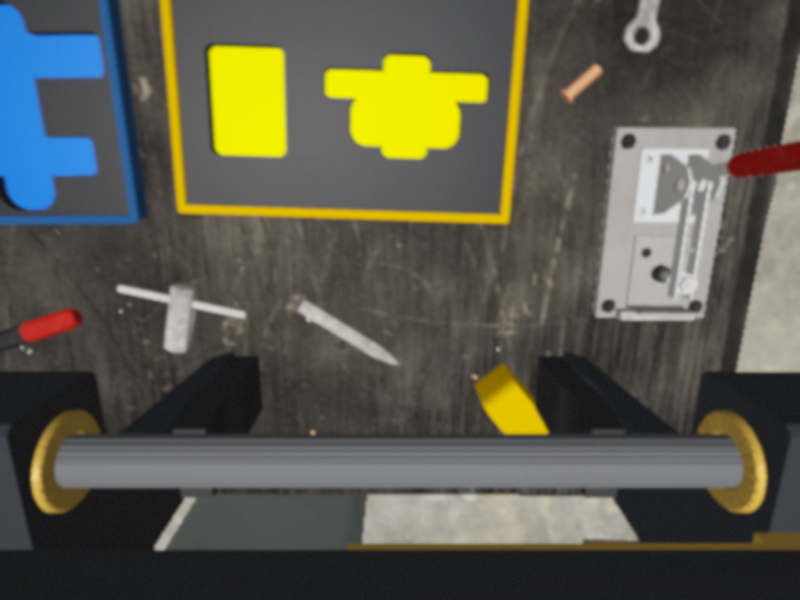

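Emit:
move_arm:
  increments:
    - {"xyz": [0, -0.038, 0]}
    - {"xyz": [0, -0.038, 0]}
    - {"xyz": [0, -0.038, 0]}
    - {"xyz": [0, -0.038, 0]}
    - {"xyz": [0, -0.038, 0]}

```text
$.increments[0]: bad value
```

Emit:
move_arm:
  increments:
    - {"xyz": [0, 0, 0]}

```text
$.increments[0]: bad value
```

```bash
python3 - <<'E'
from h import *
wrist('w3'); s=manip.sense(); print(s['clock'],s['tcp_pos'],yaw_of(s),s['joint_positions'].round(2))
E
```

```text
1.55 [ 0.52033814 -0.19127159  0.26035836] -0.0011487544380911882 [ 0.32  0.57 -0.08  1.76  0.06  0.82 -1.36]
```

View pics/w3.png

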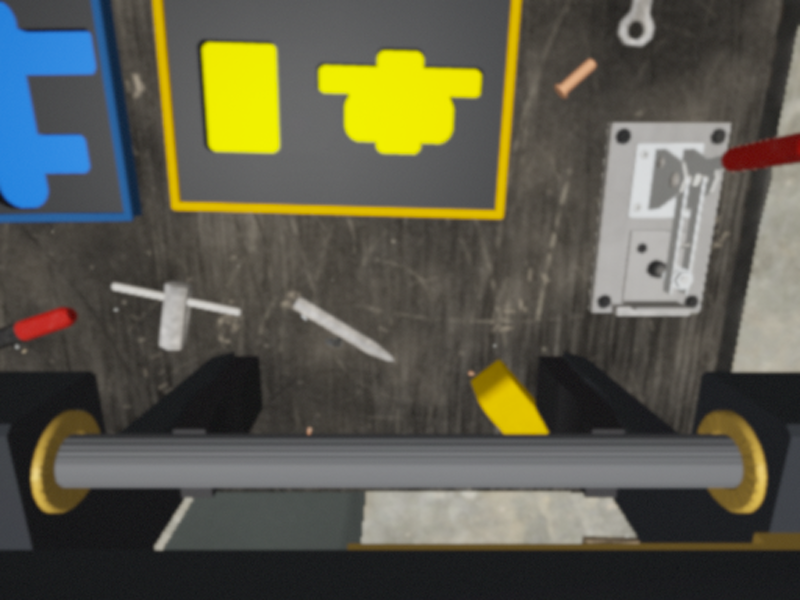

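Emit:
move_arm:
  increments:
    - {"grip": 0.088, "xyz": [-0.006, -0.038, 0], "roll": 0}
    - {"grip": 0.088, "xyz": [-0.006, -0.038, 0], "roll": 0}
    - {"grip": 0.088, "xyz": [-0.006, -0.038, 0], "roll": 0}
    - {"grip": 0.088, "xyz": [-0.006, -0.038, 0], "roll": 0}
    - {"grip": 0.088, "xyz": [-0.006, -0.038, 0], "roll": 0}

```text
clock: 1.97
tcp_pos: [0.4899, -0.0022, 0.2608]
ee_rot: [3.14, -0.011, -0.001]
contact_force: [0.6, 1.1, -0.5]
finger_gap: 0.997
finger_force: 0.0
```

Emit:
move_arm:
  increments:
    - {"grip": 0.088, "xyz": [0, 0, 0], "roll": 0}
    - {"grip": 0.088, "xyz": [0, 0, 0], "roll": 0}
    - {"grip": 0.088, "xyz": [0, 0, 0], "roll": 0}

```text
clock: 2.22
tcp_pos: [0.4908, -0.0036, 0.2608]
ee_rot: [3.14, -0.008, -0.0]
contact_force: [0.5, -0.0, -0.2]
finger_gap: 1.002
finger_force: 0.0
```

```bash
python3 - <<'E'
from h import *
wrist('w4'); s=manip.sense(); print(s['clock'],s['tcp_pos'],yaw_of(s),s['joint_positions'].round(2))
E
```

```text
2.2667 [ 0.49098344 -0.00415148  0.26072002] -0.006478821137870348 [-0.04  0.48 -0.07  1.94  0.05  0.72 -1.72]
```

Emit:
move_arm:
  increments:
    - {"grip": 0.088, "xyz": [-0.006, -0.04, 0], "roll": 0}
    - {"grip": 0.088, "xyz": [-0.006, -0.04, 0], "roll": 0}
    - {"grip": 0.088, "xyz": [-0.006, -0.04, 0], "roll": 0}
    - {"grip": 0.088, "xyz": [-0.006, -0.04, 0], "roll": 0}
    - {"grip": 0.088, "xyz": [-0.006, -0.04, 0], "roll": 0}

```text
clock: 2.68
tcp_pos: [0.4624, 0.1978, 0.2607]
ee_rot: [3.14, -0.012, 0.001]
contact_force: [0.2, -0.8, -0.2]
finger_gap: 1.001
finger_force: 0.0
```

Emit:
move_arm:
  increments:
    - {"grip": 0.088, "xyz": [0, 0, 0], "roll": 0}
    - {"grip": 0.088, "xyz": [0, 0, 0], "roll": 0}
    - {"grip": 0.088, "xyz": [0, 0, 0], "roll": 0}

```text
clock: 2.93
tcp_pos: [0.4624, 0.1963, 0.2605]
ee_rot: [3.14, -0.009, 0.0]
contact_force: [0.0, -0.4, 0.9]
finger_gap: 1.002
finger_force: 0.0
```

```bash
python3 - <<'E'
from h import *
wrist('w5'); s=manip.sense(); print(s['clock'],s['tcp_pos'],yaw_of(s),s['joint_positions'].round(2))
a,b=[np.load(f'pics/{n}.npz')['img'][:278] for n in('w4','w5')]
cv2.imwrite('pics/m45.png',cv2.resize(np.vstack([a,b])[:,:,::-1],None,fx=1.07,fy=1.07))
for n,(lo,hi) in {'w3y':((22,150,120),(34,255,255)),'w4b':((100,120,100),(115,255,255)),'w5b':((100,120,100),(115,255,255))}.items():
    f=np.load(f'pics/{n[:2]}.npz'); m=cv2.inRange(cv2.cvtColor(f['img'],cv2.COLOR_RGB2HSV),lo,hi)
    c,_=cv2.findContours(m,cv2.RETR_EXTERNAL,2)
    for q in c:
        A=cv2.contourArea(q)
        if A<800: continue
        w=np.array([ray(f['K'],f['T'],p[0],0.008)[:2] for p in q]).astype(np.float32)
        r=cv2.minAreaRect(w*1000); print(n,A,q[:,0].min(0),q[:,0].max(0),np.round(r[0],1),np.round(r[1],1),round(r[2],1))
E
```

```text
2.9833 [0.46251993 0.1957055  0.26055554] -0.007063609315053527 [-0.46  0.5  -0.05  1.91  0.04  0.74 -2.11]
w3y 1267.5 [302 232] [350 278] [ 379.9 -286.8] [83.9 40.1] 39.3
w3y 4444.0 [203  31] [308  98] [ 632.3 -189.6] [ 73.5 122.2] 0.1
w3y 3220.0 [128  26] [178  97] [635.  -70.5] [55.5 77.4] 88.5
w3y 2768.0 [97  0] [333 140] [ 626.1 -142.3] [265.4 156.1] 88.5
w4b 7073.0 [91  0] [223 107] [612.7 104.8] [148.  115.6] 89.7
w4b 4254.0 [21  0] [88 86] [625.5 226.7] [75.4 91.4] 89.9
w4b 2033.0 [0 0] [237 119] [607.9 149.6] [129.9 264.4] 0.6
w5b 1329.0 [114  12] [148 104] [580.3 335.4] [37.3 99.9] 89.7
w5b 4618.5 [286   0] [386  82] [595.1 100.8] [97.2 95.7] 46.3
w5b 3365.5 [193   0] [264  58] [611.6 224.4] [79.9 60.3] 89.7
w5b 1873.0 [183   0] [417  93] [593.2 142.7] [ 99.5 263.9] 0.4
```

View pics/m45.png

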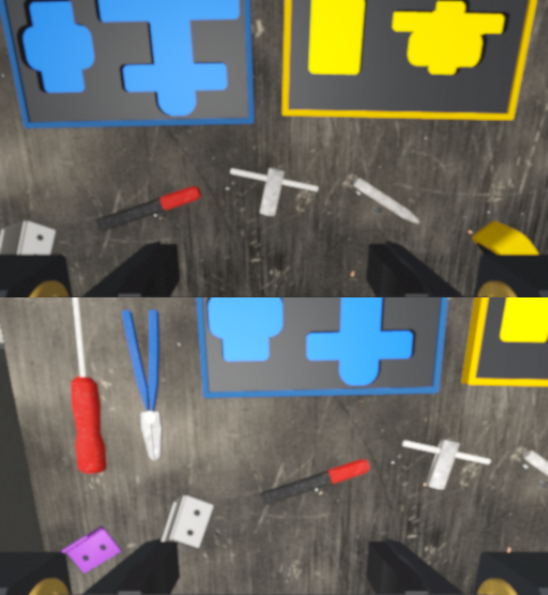

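```bash
cat > t.py <<'E'
from h import *
F={n:np.load(f'pics/{n}.npz') for n in('w3','w4','w5')}
def R(n,u,v):
    u,v=(u/1.5625,v/1.5625) if n=='w3' else (u/1.07,v/1.07-(278 if n=='w5' else 0))
    return ray2w(F[n]['K'],F[n]['T'],(u,v))
P={'mk black':[('w4',98,224),('w5',263,497)],'mk red':[('w4',200,192),('w5',370,465)],
'bar L':[('w4',231,171),('w5',404,443),('w3',113,287)],'bar R':[('w4',318,189),('w5',490,462),('w3',240,313)],
'tube far':[('w4',275,169),('w5',447,441),('w3',176,284)],'tube near':[('w4',268,214),('w5',438,488),('w3',172,350)],
'punch blunt':[('w4',353,183),('w3',293,298)],'punch tip':[('w4',419,221),('w3',392,360)]}
for k,l in P.items():
    q=tri([R(*a) for a in l]); z=0.010
    print(k,(q*1000).round(1),[(ray(F[n]['K'],F[n]['T'],(np.array([u,v])/1.5625 if n=='w3' else np.array([u/1.07,v/1.07-(278 if n=='w5' else 0)])),z)[:2]*1000).round(0).tolist() for n,u,v in l])
for k,z,u,v in [('hole1',.003,197,513),('hole2',.003,190,533),('c1',.003,213,505),('c2',.003,197,548),('leg far?',.003,186,496),('leg near',.003,168,541),('legtop far',.038,181,495),('legtop near',.038,164,541)]:
    print(k,(ray(F['w5']['K'],F['w5']['T'],(u/1.07,v/1.07-278),z)*1000).round(1))
for b,z,u,v in [('tape',.062,494,222),('tape',.062,473,238),('tape r',.062,520,228)]: print(b,(ray(F['w4']['K'],F['w4']['T'],(u/1.07,v/1.07),z)*1000).round(1))
for u,v in [(494,360),(471,380)]: print('tape w3',(ray(F['w3']['K'],F['w3']['T'],(u/1.5625,v/1.5625),.062)*1000).round(1))
E
python3 t.py
```

```text
mk black [428.2 207.5  16.1] [[426.0, 211.0], [427.0, 208.0]]
mk red [465.7  82.4  13. ] [[465.0, 83.0], [465.0, 82.0]]
bar L [490.3  44.7  11.6] [[490.0, 45.0], [490.0, 44.0], [489.0, 45.0]]
bar R [468.1 -57.8  11.8] [[468.0, -58.0], [468.0, -59.0], [467.0, -57.0]]
tube far [492.1  -6.3   8.8] [[492.0, -7.0], [492.0, -5.0], [492.0, -7.0]]
tube near [437.8   1.2  15.4] [[437.0, 2.0], [437.0, -2.0], [434.0, 3.0]]
punch blunt [ 476.  -100.7    2.9] [[475.0, -99.0], [480.0, -102.0]]
punch tip [ 426.  -183.7    9. ] [[427.0, -183.0], [426.0, -184.0]]
hole1 [405.4 290.    3. ]
hole2 [379.1 300.6   3. ]
c1 [415.6 269.7   3. ]
c2 [358.8 293.    3. ]
leg far? [427.2 302.1   3. ]
leg near [368.6 329.2   3. ]
legtop far [437.2 298.4  38. ]
legtop near [382.4 322.3  38. ]
tape [ 442.4 -239.7   62. ]
tape [ 424.4 -220.    62. ]
tape r [ 435.5 -268.7   62. ]
tape w3 [ 447.  -260.4   62. ]
tape w3 [ 430.8 -244.    62. ]
```

```bash
python3 - <<'E'
from h import *
plan([(0.447,0.145,0.13,1.862),(0.447,0.145,0.003,1.862,.03)],wmax=.124)
E
```

```text
wp 0 16 rows
   [[-0.001, 0.003, 0.008, -0.117], [-0.001, 0.003, 0.008, -0.117], [-0.002, 0.003, 0.008, -0.116], [-0.002, 0.003, 0.009, -0.117], [-0.002, 0.002, 0.008, -0.117]]
   [[-0.003, 0.002, 0.008, -0.117], [-0.003, 0.002, 0.008, -0.117], [-0.003, 0.002, 0.008, -0.117], [-0.003, 0.001, 0.008, -0.116], [-0.003, 0.001, 0.009, -0.117]]
   [[-0.003, 0.0, 0.008, -0.117], [-0.003, 0.0, 0.008, -0.117], [-0.004, 0.0, 0.008, -0.117], [-0.003, -0.001, 0.008, -0.116], [-0.003, -0.001, 0.008, -0.117]]
   [[-0.003, -0.002, 0.009, -0.117]]
wp 1 5 rows
   [[0.0, 0.0, 0.025, 0.0], [0.0, 0.0, 0.026, 0.0], [0.0, 0.0, 0.025, 0.0], [0.0, 0.0, 0.025, 0.0], [0.0, 0.0, 0.026, 0.0]]
```

Emit:
move_arm:
  increments:
    - {"grip": 0.06, "xyz": [-0.001, 0.003, 0.008], "roll": -0.117}
    - {"grip": 0.06, "xyz": [-0.001, 0.003, 0.008], "roll": -0.117}
    - {"grip": 0.06, "xyz": [-0.002, 0.003, 0.008], "roll": -0.117}
    - {"grip": 0.06, "xyz": [-0.002, 0.003, 0.008], "roll": -0.117}
    - {"grip": 0.06, "xyz": [-0.002, 0.002, 0.008], "roll": -0.117}

```text
clock: 3.4
tcp_pos: [0.4578, 0.1798, 0.2204]
ee_rot: [3.008, 0.903, -0.0]
contact_force: [-0.6, -0.7, -0.4]
finger_gap: 0.679
finger_force: 0.0
```

Emit:
move_arm:
  increments:
    - {"grip": 0.06, "xyz": [-0.003, 0.002, 0.008], "roll": -0.117}
    - {"grip": 0.06, "xyz": [-0.003, 0.002, 0.008], "roll": -0.117}
    - {"grip": 0.06, "xyz": [-0.003, 0.002, 0.008], "roll": -0.117}
    - {"grip": 0.06, "xyz": [-0.003, 0.001, 0.008], "roll": -0.117}
    - {"grip": 0.06, "xyz": [-0.003, 0.001, 0.008], "roll": -0.117}

```text
clock: 3.82
tcp_pos: [0.4531, 0.1634, 0.1803]
ee_rot: [2.62, 1.732, -0.001]
contact_force: [0.2, -0.4, 0.2]
finger_gap: 0.682
finger_force: 0.0
```

Emit:
move_arm:
  increments:
    - {"grip": 0.06, "xyz": [-0.003, 0, 0.008], "roll": -0.117}
    - {"grip": 0.06, "xyz": [-0.003, 0, 0.008], "roll": -0.117}
    - {"grip": 0.06, "xyz": [-0.004, 0, 0.008], "roll": -0.117}
    - {"grip": 0.06, "xyz": [-0.003, -0.001, 0.008], "roll": -0.116}
    - {"grip": 0.06, "xyz": [-0.003, -0.001, 0.008], "roll": -0.116}

```text
clock: 4.23
tcp_pos: [0.4484, 0.1478, 0.1403]
ee_rot: [2.011, 2.412, -0.002]
contact_force: [0.3, -0.0, -0.2]
finger_gap: 0.682
finger_force: 0.0
```

Emit:
move_arm:
  increments:
    - {"grip": 0.06, "xyz": [-0.003, -0.002, 0.009], "roll": -0.117}
    - {"grip": 0.06, "xyz": [0, 0, 0], "roll": 0}
    - {"grip": 0.06, "xyz": [0, 0, 0], "roll": 0}

```text
clock: 4.48
tcp_pos: [0.4466, 0.1454, 0.1315]
ee_rot: [1.877, 2.519, -0.003]
contact_force: [-0.3, 0.8, 0.4]
finger_gap: 0.682
finger_force: 0.0
```

```bash
python3 - <<'E'
from h import *
v=wrist('w6'); s=manip.sense(); print(s['clock'],s['tcp_pos'],yaw_of(s),s['joint_positions'].round(2))
plan([(0.447,0.145,0.003,1.862,.03)])
E
```

```text
4.5333 [0.44685323 0.14628569 0.13185705] 1.8615176071775514 [-0.13  0.71 -0.46  2.11  0.7   0.47 -0.84]
wp 0 5 rows
   [[0.0, 0.0, 0.026, 0.0], [-0.001, 0.0, 0.026, 0.0], [0.0, 0.0, 0.025, 0.0], [0.0, 0.0, 0.026, 0.0], [0.0, 0.0, 0.026, 0.0]]
```

View pics/w6.png

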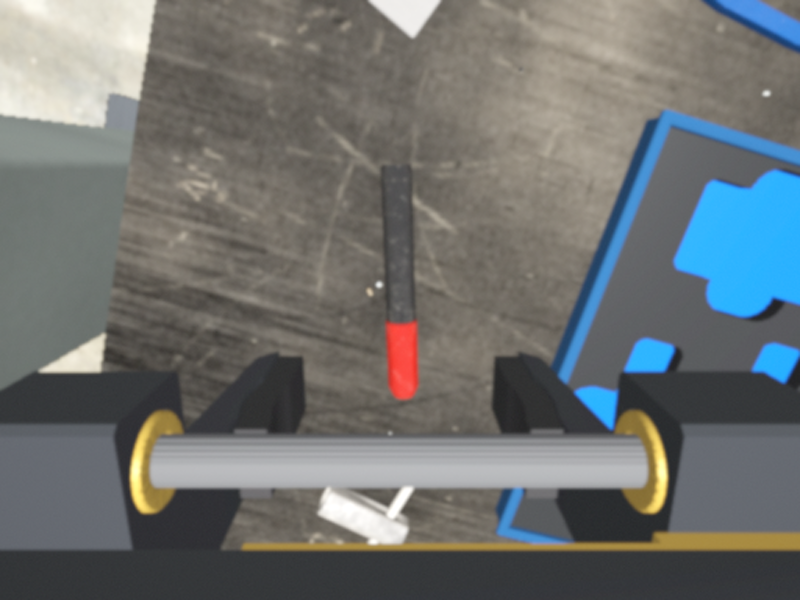

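Emit:
move_arm:
  increments:
    - {"grip": 0.06, "xyz": [0, 0.001, 0.036], "roll": -0.02}
    - {"grip": 0.06, "xyz": [0, 0, 0.036], "roll": 0}
    - {"grip": 0.06, "xyz": [0, 0, 0.03], "roll": 0}
    - {"grip": 0.06, "xyz": [0, 0, 0.018], "roll": 0}
    - {"grip": 0.06, "xyz": [0, 0, 0.007], "roll": 0}

```text
clock: 4.95
tcp_pos: [0.4472, 0.1479, 0.0029]
ee_rot: [1.845, 2.542, -0.003]
contact_force: [-0.7, -0.2, -0.8]
finger_gap: 0.684
finger_force: 0.0
```

Emit:
move_arm:
  increments:
    - {"grip": 0.03, "xyz": [0, 0, 0], "roll": 0}
    - {"grip": 0.01, "xyz": [0, 0, 0], "roll": 0}
    - {"grip": 0.01, "xyz": [0, 0, 0], "roll": 0}
    - {"grip": 0.01, "xyz": [0, 0, 0], "roll": 0}
    - {"grip": 0.01, "xyz": [0, 0, 0], "roll": 0}
  force: 20

```text
clock: 5.37
tcp_pos: [0.4479, 0.1481, 0.0056]
ee_rot: [1.844, 2.542, 0.003]
contact_force: [0.3, -0.0, -0.9]
finger_gap: 0.328
finger_force: 0.0
```

```bash
python3 - <<'E'
from h import *
s=manip.sense(); print(s['clock'],s['tcp_pos'],yaw_of(s),s['finger_gap'],s['finger_force'],s['contact_force'])
q=[ray(*(lambda f:(f['K'],f['T']))(np.load('pics/w6.npz')),np.array(p)/1.5625,.012) for p in((397,166),(403,397))]
print(q,(q[0]+q[1])/2)
plan([(0.45,0.145,0.12,1.862,.04),(0.52,0.12,0.15,1.594)])
E
```

```text
5.3667 [0.44792449 0.14811086 0.00560079] 1.8865031752905508 0.32793392587941284 0.0 [ 0.34882634 -0.01958044 -0.8562702 ]
[array([0.42573148, 0.20851763, 0.012     ]), array([0.46626634, 0.08430092, 0.012     ])] [0.44599891 0.14640927 0.012     ]
wp 0 3 rows
   [[-0.001, 0.0, -0.038, 0.008], [-0.001, 0.001, -0.038, 0.008], [-0.002, 0.0, -0.038, 0.009]]
wp 1 3 rows
   [[-0.015, 0.02, -0.01, 0.089], [-0.012, 0.021, -0.01, 0.089], [-0.011, 0.022, -0.01, 0.09]]
```

Emit:
move_arm:
  increments:
    - {"grip": 0.01, "xyz": [0, 0, 0], "roll": 0}
    - {"grip": 0.01, "xyz": [0, 0, 0], "roll": 0}
    - {"grip": 0.01, "xyz": [0, 0, 0], "roll": 0}
    - {"grip": 0.01, "xyz": [0, 0, 0], "roll": 0}
  force: 20

```text
clock: 5.7
tcp_pos: [0.4476, 0.1481, 0.0052]
ee_rot: [1.843, 2.543, 0.001]
contact_force: [0.1, -0.1, 6.5]
finger_gap: 0.197
finger_force: 20.0
```

Emit:
move_arm:
  increments:
    - {"grip": 0.01, "xyz": [0, 0, -0.02], "roll": 0}
    - {"grip": 0.01, "xyz": [0, 0, -0.04], "roll": 0}
    - {"grip": 0.01, "xyz": [0, 0, -0.04], "roll": 0}
    - {"grip": 0.01, "xyz": [-0.015, 0.02, -0.02], "roll": 0.095}
    - {"grip": 0.01, "xyz": [-0.012, 0.02, -0.02], "roll": 0.095}

```text
clock: 6.12
tcp_pos: [0.4927, 0.1328, 0.147]
ee_rot: [-2.078, -2.354, -0.001]
contact_force: [0.8, 0.7, -0.2]
finger_gap: 0.197
finger_force: 20.0
```

Emit:
move_arm:
  increments:
    - {"grip": 0.01, "xyz": [-0.01, 0.022, -0.02], "roll": 0.1}
    - {"grip": 0.01, "xyz": [0, 0.01, -0.02], "roll": 0}
    - {"grip": 0.01, "xyz": [0, 0, 0], "roll": 0}
    - {"grip": 0.01, "xyz": [0, 0, 0], "roll": 0}
    - {"grip": 0.01, "xyz": [0, 0, 0], "roll": 0}

```text
clock: 6.53
tcp_pos: [0.5245, 0.1256, 0.1837]
ee_rot: [-2.189, -2.252, 0.004]
contact_force: [0.5, -0.5, -0.1]
finger_gap: 0.188
finger_force: 20.0
```

```bash
python3 - <<'E'
from h import *
wrist('w7'); s=manip.sense(); print(s['clock'],s['tcp_pos'],yaw_of(s),s['finger_gap'],s['finger_force'],s['contact_force'])
E
```

```text
6.5833 [0.52419356 0.12568527 0.1834371 ] 1.5994145145853325 0.19769314306347102 19.998832046985626 [-0.99324651 -0.28782683 -0.81325585]
```

View pics/w7.png

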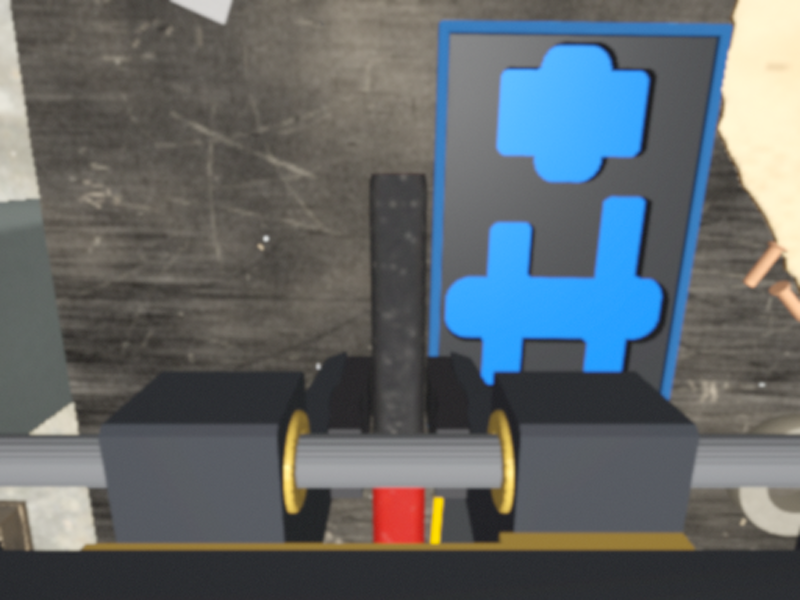

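```bash
python3 - <<'E'
from h import *
from scipy.optimize import least_squares
f=np.load('pics/w7.npz')
pts=[((439,22),(-80,125),.022),((732,24),(80,125),.022),((445,308),(-72,-42),.018),((663,306),(73,-42),.008),((498,112),(-45,80),.018),((648,114),(45,80),.008)]
W=np.array([ray(f['K'],f['T'],np.array(p)/1.5625,z)[:2] for p,_,z in pts]);L=np.array([l for _,l,_ in pts])/1000
def res(a): c,s=np.cos(a[2]),np.sin(a[2]); return (W-(L@np.array([[c,s],[-s,c]])+a[:2]))
# along-edge coordinate of slot ends unreliable in y -> weight
w=np.array([[1,1],[1,1],[1,.3],[1,.3],[1,.3],[1,.3]])
r=least_squares(lambda a:(res(a)*w).ravel(),[.625,.144,.02]);print(r.x,(res(r.x)*1000).round(1).tolist())
def tp(x,y): a=r.x; c,s=np.cos(a[2]),np.sin(a[2]); return a[0]+c*x-s*y,a[1]+s*x+c*y
print('marker',tp(.038,-.042),'punch',tp(-.032,-.042),'tape',tp(0,.08))
# marker end check
print([ (ray(f['K'],f['T'],np.array(p)/1.5625,.19)).round(4) for p in((371,176),(426,176))])
E
```

```text
[0.62657002 0.14621924 0.02168457] [[-2.2, 0.2], [1.0, 0.1], [-1.4, 0.0], [1.2, -0.5], [-0.8, -1.4], [2.4, -1.0]]
marker (np.float64(0.6654717654029816), np.float64(0.10505306392868377)) punch (np.float64(0.5954882224737406), np.float64(0.10353526319371123)) tape (np.float64(0.624835389389013), np.float64(0.22620043263494727))
[array([0.5141, 0.1893, 0.19  ]), array([0.5291, 0.1897, 0.19  ])]
```

Emit:
move_arm:
  increments:
    - {"grip": 0.01, "xyz": [-0.007, 0.036, 0.02], "roll": 0.006}
    - {"grip": 0.01, "xyz": [-0.007, 0.036, 0.02], "roll": 0}
    - {"grip": 0.01, "xyz": [-0.006, 0.036, 0.02], "roll": 0}
    - {"grip": 0.01, "xyz": [-0.003, 0.033, 0.02], "roll": 0}
    - {"grip": 0.01, "xyz": [0, 0, 0.02], "roll": 0}

```text
clock: 7.0
tcp_pos: [0.6726, 0.1044, 0.0821]
ee_rot: [2.2, 2.238, 0.004]
contact_force: [0.8, -0.2, 0.1]
finger_gap: 0.197
finger_force: 20.0
```

Emit:
move_arm:
  increments:
    - {"grip": 0.01, "xyz": [0, 0, 0], "roll": 0}
    - {"grip": 0.01, "xyz": [0, 0, 0], "roll": 0}
    - {"grip": 0.01, "xyz": [0, 0, 0.025], "roll": 0}

```text
clock: 7.25
tcp_pos: [0.6693, 0.1088, 0.0643]
ee_rot: [2.194, 2.245, 0.011]
contact_force: [0.2, 0.4, 0.0]
finger_gap: 0.196
finger_force: 20.0
```

```bash
python3 - <<'E'
from h import *
s=manip.sense(); print(s['clock'],s['tcp_pos'],yaw_of(s),s['finger_gap'],s['finger_force'],s['contact_force'])
plan([(0.665,0.107,0.014,1.593,.02)])
E
```

```text
7.25 [0.6692578  0.10879288 0.06425579] 1.593672824982075 0.19607002290064418 19.998493194580078 [0.20912772 0.4088283  0.04888545]
wp 0 3 rows
   [[-0.001, -0.001, 0.017, 0.0], [0.0, -0.002, 0.017, 0.0], [-0.001, -0.001, 0.016, 0.001]]
```

Emit:
move_arm:
  increments:
    - {"grip": 0.01, "xyz": [-0.001, -0.002, 0.015], "roll": 0}
    - {"grip": 0.01, "xyz": [0, 0, 0.015], "roll": 0}
    - {"grip": 0.01, "xyz": [0, 0, 0.01], "roll": 0}
    - {"grip": 0.01, "xyz": [0, 0, 0.005], "roll": 0}
    - {"grip": 0.01, "xyz": [0, 0, 0], "roll": 0}

```text
clock: 7.67
tcp_pos: [0.6647, 0.1053, 0.0143]
ee_rot: [-2.197, -2.245, 0.002]
contact_force: [0.5, 0.0, -0.4]
finger_gap: 0.198
finger_force: 20.0
```

Emit:
move_arm:
  increments:
    - {"grip": 0.01, "xyz": [0, 0, 0.003], "roll": 0}
    - {"grip": 0.01, "xyz": [0, 0, 0], "roll": 0}

```text
clock: 7.83
tcp_pos: [0.6662, 0.1056, 0.0132]
ee_rot: [2.197, 2.244, 0.003]
contact_force: [0.1, -0.3, -0.2]
finger_gap: 0.193
finger_force: 20.0
```

Emit:
move_arm:
  increments:
    - {"grip": 0.036, "xyz": [0, 0, 0], "roll": 0}
    - {"grip": 0.036, "xyz": [0, 0, 0], "roll": 0}
    - {"grip": 0.036, "xyz": [0, 0, 0], "roll": 0}
    - {"grip": 0.036, "xyz": [0, 0, 0], "roll": 0}
    - {"grip": 0.036, "xyz": [0, 0, -0.015], "roll": 0}

```text
clock: 8.25
tcp_pos: [0.6634, 0.1043, 0.0246]
ee_rot: [-2.196, -2.243, 0.007]
contact_force: [-0.3, 0.7, 0.0]
finger_gap: 0.41
finger_force: 0.0
```

Emit:
move_arm:
  increments:
    - {"grip": 0.036, "xyz": [0, 0, -0.03], "roll": 0}
    - {"grip": 0.036, "xyz": [0, 0, -0.04], "roll": 0}
    - {"grip": 0.06, "xyz": [0, 0, -0.04], "roll": 0}

```text
clock: 8.5
tcp_pos: [0.6647, 0.105, 0.1385]
ee_rot: [-2.197, -2.245, 0.002]
contact_force: [0.8, 0.7, 0.4]
finger_gap: 0.462
finger_force: 0.0
```

```bash
python3 - <<'E'
from h import *
s=manip.sense(); print(s['clock'],s['tcp_pos'],yaw_of(s),s['finger_gap'],s['joint_positions'].round(2))
plan([(0.462,-0.142,0.15,1.028),(0.452,-0.142,0.11,1.028)],wmax=.124)
E
```

```text
8.5 [0.66470275 0.10504719 0.13851581] 1.5923197813752894 0.46214472199670514 [ 0.05  0.92 -0.55  1.48  0.56  0.91 -0.66]
wp 0 8 rows
   [[-0.03, -0.026, -0.001, 0.071], [-0.032, -0.024, -0.002, 0.07], [-0.034, -0.021, -0.001, 0.071], [-0.035, -0.019, -0.002, 0.07], [-0.037, -0.017, -0.001, 0.071]]
   [[-0.037, -0.014, -0.002, 0.07], [-0.038, -0.011, -0.001, 0.071], [-0.039, -0.008, -0.001, 0.07]]
wp 1 1 rows
   [[-0.006, -0.009, 0.04, 0.0]]
```

Emit:
move_arm:
  increments:
    - {"grip": 0.06, "xyz": [-0.03, -0.026, -0.002], "roll": 0.07}
    - {"grip": 0.06, "xyz": [-0.032, -0.024, -0.002], "roll": 0.07}
    - {"grip": 0.06, "xyz": [-0.034, -0.021, -0.002], "roll": 0.07}
    - {"grip": 0.06, "xyz": [-0.035, -0.019, -0.002], "roll": 0.07}
    - {"grip": 0.06, "xyz": [-0.037, -0.017, -0.002], "roll": 0.07}

```text
clock: 8.92
tcp_pos: [0.5376, -0.0508, 0.1483]
ee_rot: [2.557, 1.823, 0.002]
contact_force: [0.5, -1.1, 0.5]
finger_gap: 0.681
finger_force: 0.0
```

Emit:
move_arm:
  increments:
    - {"grip": 0.06, "xyz": [-0.037, -0.014, 0], "roll": 0.07}
    - {"grip": 0.06, "xyz": [-0.038, -0.011, 0], "roll": 0.07}
    - {"grip": 0.06, "xyz": [-0.039, -0.008, 0], "roll": 0.07}
    - {"grip": 0.06, "xyz": [-0.006, -0.009, 0.02], "roll": 0.004}
    - {"grip": 0.06, "xyz": [0, 0, 0], "roll": 0}

```text
clock: 9.33
tcp_pos: [0.4484, -0.1453, 0.1261]
ee_rot: [-2.738, -1.537, 0.009]
contact_force: [0.3, -0.4, 0.7]
finger_gap: 0.68
finger_force: 0.0
```

Emit:
move_arm:
  increments:
    - {"grip": 0.06, "xyz": [0, 0, 0], "roll": 0}
    - {"grip": 0.06, "xyz": [0, 0, 0], "roll": 0}

```text
clock: 9.5
tcp_pos: [0.4551, -0.141, 0.1278]
ee_rot: [2.733, 1.548, 0.005]
contact_force: [-0.0, 0.2, -0.3]
finger_gap: 0.679
finger_force: 0.0
```

```bash
python3 - <<'E'
from h import *
v=wrist('w8'); s=manip.sense(); print(s['clock'],s['tcp_pos'],yaw_of(s),s['finger_gap'],s['joint_positions'].round(2))
print([proj(v['camera_matrix'],v['T'],p)*1.5625 for p in ((.451,-.142,.007),(.476,-.1007,.007),(.426,-.1837,.007),(.4,-.28,.062))])
E
```

```text
9.55 [ 0.45529965 -0.14091978  0.12776879] 1.0310517164239015 0.6789496136968538 [ 0.42  0.71 -0.35  2.1   0.58  0.42 -0.93]
[array([394.26538311, 294.20779614]), array([394.41804558, 206.01804532]), array([394.48177553, 375.28065818]), array([446.34688382, 587.66205594])]
```

View pics/w8.png

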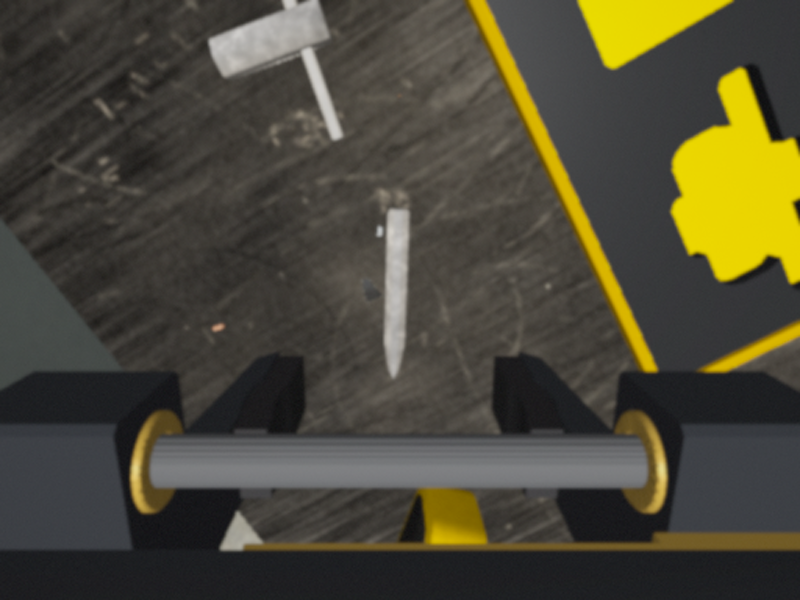

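Emit:
move_arm:
  increments:
    - {"grip": 0.05, "xyz": [-0.003, -0.003, 0.036], "roll": 0.01}
    - {"grip": 0.04, "xyz": [0, 0, 0.036], "roll": 0}
    - {"grip": 0.04, "xyz": [0, 0, 0.03], "roll": 0}
    - {"grip": 0.04, "xyz": [0, 0, 0.016], "roll": 0}
    - {"grip": 0.04, "xyz": [0, 0, 0.006], "roll": 0}

```text
clock: 9.97
tcp_pos: [0.4499, -0.1415, 0.0006]
ee_rot: [-2.739, -1.536, 0.001]
contact_force: [-0.3, 0.3, -0.3]
finger_gap: 0.453
finger_force: 0.0
```

Emit:
move_arm:
  increments:
    - {"grip": 0.03, "xyz": [0, 0, 0], "roll": 0}
    - {"grip": 0.005, "xyz": [0, 0, 0], "roll": 0}
    - {"grip": 0.005, "xyz": [0, 0, 0], "roll": 0}
    - {"grip": 0.005, "xyz": [0, 0, 0], "roll": 0}
    - {"grip": 0.005, "xyz": [0, 0, 0], "roll": 0}
  force: 20

```text
clock: 10.38
tcp_pos: [0.4496, -0.1435, 0.0033]
ee_rot: [2.743, 1.531, 0.003]
contact_force: [1.1, 0.2, 1.3]
finger_gap: 0.121
finger_force: 20.0
```

Emit:
move_arm:
  increments:
    - {"grip": 0.005, "xyz": [0, 0, 0], "roll": 0}
    - {"grip": 0.005, "xyz": [0, 0, 0], "roll": 0}
    - {"grip": 0.005, "xyz": [0, 0, 0], "roll": 0}
  force: 20

```text
clock: 10.63
tcp_pos: [0.4496, -0.1435, 0.0033]
ee_rot: [2.743, 1.531, 0.003]
contact_force: [1.3, 2.0, 6.0]
finger_gap: 0.122
finger_force: 20.0
```

```bash
python3 - <<'E'
from h import *
s=manip.sense(); p=s['tcp_pos'];y=yaw_of(s); print(s['clock'],p,y,s['finger_gap'],s['finger_force'],s['joint_positions'].round(2))
plan([(*p[:2],0.09,y),(0.5955,0.1035,0.09,1.593)],wmax=.124)
E
```

```text
10.6333 [ 0.44959564 -0.14347171  0.00329971] 1.0180485471942202 0.1215575623221469 19.99956250190735 [ 0.24  0.95 -0.04  2.16  0.79  0.04 -1.13]
wp 0 3 rows
   [[0.0, 0.0, -0.029, 0.0], [0.0, 0.0, -0.029, 0.0], [0.0, 0.0, -0.029, 0.0]]
wp 1 7 rows
   [[0.041, -0.001, 0.0, -0.082], [0.041, 0.003, 0.0, -0.082], [0.04, 0.006, 0.0, -0.082], [0.04, 0.009, 0.0, -0.083], [0.039, 0.012, 0.0, -0.082]]
   [[0.038, 0.016, 0.0, -0.082], [0.037, 0.019, 0.0, -0.082]]
```

Emit:
move_arm:
  increments:
    - {"grip": 0.005, "xyz": [0, 0, -0.02], "roll": 0}
    - {"grip": 0.005, "xyz": [0, 0, -0.035], "roll": 0}
    - {"grip": 0.005, "xyz": [0, 0, -0.035], "roll": 0}
    - {"grip": 0.005, "xyz": [0.041, -0.001, 0], "roll": -0.082}
    - {"grip": 0.005, "xyz": [0.041, 0.003, 0], "roll": -0.082}

```text
clock: 11.05
tcp_pos: [0.4902, -0.0777, 0.0946]
ee_rot: [2.612, 1.739, -0.002]
contact_force: [1.0, 0.8, -0.8]
finger_gap: 0.121
finger_force: 20.0
```

Emit:
move_arm:
  increments:
    - {"grip": 0.005, "xyz": [0.04, 0.006, 0], "roll": -0.082}
    - {"grip": 0.005, "xyz": [0.04, 0.009, 0], "roll": -0.083}
    - {"grip": 0.005, "xyz": [0.039, 0.012, 0], "roll": -0.082}
    - {"grip": 0.005, "xyz": [0.038, 0.016, 0], "roll": -0.082}
    - {"grip": 0.005, "xyz": [0.037, 0.019, 0], "roll": -0.082}

```text
clock: 11.47
tcp_pos: [0.5948, 0.1044, 0.0925]
ee_rot: [-2.193, -2.25, 0.003]
contact_force: [0.9, -0.6, 0.0]
finger_gap: 0.123
finger_force: 20.0
```

Emit:
move_arm:
  increments:
    - {"grip": 0.005, "xyz": [0, 0, 0], "roll": 0}
    - {"grip": 0.005, "xyz": [0, 0, 0], "roll": 0}
    - {"grip": 0.005, "xyz": [0, 0, 0], "roll": 0}

```text
clock: 11.72
tcp_pos: [0.5937, 0.1021, 0.092]
ee_rot: [-2.198, -2.245, 0.005]
contact_force: [-0.7, -1.0, -1.5]
finger_gap: 0.122
finger_force: 20.0
```

```bash
python3 - <<'E'
from h import *
wrist('w9');s=manip.sense(); p=s['tcp_pos'];y=yaw_of(s); print(s['clock'],p,y,s['finger_gap'],s['finger_force'],s['joint_positions'].round(2))
plan([(.5955,.1035,0.012,1.593,.02)],wmax=.124)
E
```

```text
11.7667 [0.59364371 0.10112706 0.09207196] 1.590948165527223 0.126167751990152 19.99733716249466 [ 0.05  0.91 -0.55  1.73  0.69  0.7  -0.84]
wp 0 5 rows
   [[0.0, 0.0, 0.016, 0.0], [0.001, 0.001, 0.016, -0.001], [0.0, 0.0, 0.016, 0.0], [0.001, 0.001, 0.016, -0.001], [0.0, 0.0, 0.016, 0.0]]
```

View pics/w9.png

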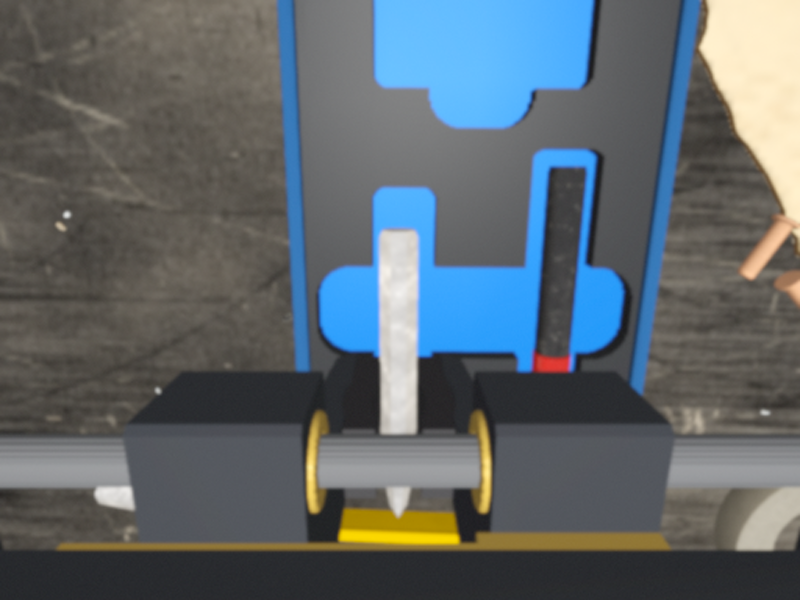

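Emit:
move_arm:
  increments:
    - {"grip": 0.005, "xyz": [0.002, 0.002, 0.025], "roll": 0}
    - {"grip": 0.005, "xyz": [0, 0, 0.025], "roll": 0}
    - {"grip": 0.005, "xyz": [0, 0, 0.015], "roll": 0}
    - {"grip": 0.005, "xyz": [0, 0, 0.01], "roll": 0}
    - {"grip": 0.005, "xyz": [0, 0, 0], "roll": 0}

```text
clock: 12.18
tcp_pos: [0.5949, 0.1031, 0.0158]
ee_rot: [-2.198, -2.243, 0.008]
contact_force: [-0.2, 0.3, -0.4]
finger_gap: 0.123
finger_force: 20.0
```

Emit:
move_arm:
  increments:
    - {"grip": 0.005, "xyz": [0, 0, 0.004], "roll": 0}
    - {"grip": 0.005, "xyz": [0, 0, 0], "roll": 0}
    - {"grip": 0.005, "xyz": [0, 0, 0], "roll": 0}

```text
clock: 12.43
tcp_pos: [0.5973, 0.1055, 0.0146]
ee_rot: [2.197, 2.245, 0.002]
contact_force: [0.3, 0.7, -0.6]
finger_gap: 0.121
finger_force: 20.0
```

Emit:
move_arm:
  increments:
    - {"grip": 0.005, "xyz": [-0.001, 0, 0.003], "roll": 0}
    - {"grip": 0.005, "xyz": [0, 0, 0], "roll": 0}
    - {"grip": 0.005, "xyz": [0, 0, 0], "roll": 0}

```text
clock: 12.68
tcp_pos: [0.5975, 0.1047, 0.0114]
ee_rot: [2.196, 2.245, 0.002]
contact_force: [0.8, 0.1, 2.0]
finger_gap: 0.124
finger_force: 20.0
```

Emit:
move_arm:
  increments:
    - {"grip": 0.032, "xyz": [0, 0, 0], "roll": 0}
    - {"grip": 0.032, "xyz": [0, 0, 0], "roll": 0}
    - {"grip": 0.032, "xyz": [0, 0, 0], "roll": 0}
    - {"grip": 0.032, "xyz": [0, 0, 0], "roll": 0}
    - {"grip": 0.032, "xyz": [0, 0, -0.01], "roll": 0}

```text
clock: 13.1
tcp_pos: [0.5954, 0.1041, 0.0195]
ee_rot: [-2.196, -2.245, 0.005]
contact_force: [0.9, -0.6, 0.6]
finger_gap: 0.358
finger_force: 0.0
```

Emit:
move_arm:
  increments:
    - {"grip": 0.032, "xyz": [0, 0, -0.03], "roll": 0}
    - {"grip": 0.032, "xyz": [0, 0, -0.04], "roll": 0}
    - {"grip": 0.06, "xyz": [0, 0, -0.04], "roll": 0}
    - {"grip": 0.088, "xyz": [0, 0, -0.03], "roll": 0}

```text
clock: 13.43
tcp_pos: [0.5973, 0.1052, 0.1645]
ee_rot: [2.196, 2.246, 0.004]
contact_force: [0.8, -0.0, -0.7]
finger_gap: 0.489
finger_force: 0.0
```

```bash
python3 - <<'E'
from h import *
s=manip.sense(); p=s['tcp_pos'];y=yaw_of(s); print(s['clock'],p,y,s['finger_gap'],s['joint_positions'].round(2))
plan([(.37,-.18,0.25,0.0)],wmax=.124)
plan([(.38,-.20,0.25,0.8)],wmax=.124)
E
```

```text
13.4333 [0.59726399 0.10524628 0.16450427] 1.5933637097642233 0.4892744959126892 [ 0.09  0.82 -0.62  1.68  0.61  0.84 -0.77]
wp 0 13 rows
   [[-0.022, -0.018, -0.007, 0.123], [-0.023, -0.015, -0.006, 0.122], [-0.025, -0.012, -0.007, 0.123], [-0.027, -0.009, -0.006, 0.122], [-0.028, -0.006, -0.007, 0.123]]
   [[-0.028, -0.002, -0.006, 0.122], [-0.028, 0.001, -0.007, 0.123], [-0.027, 0.004, -0.007, 0.123], [-0.027, 0.008, -0.006, 0.122], [-0.026, 0.011, -0.007, 0.123]]
   [[-0.024, 0.014, -0.006, 0.122], [-0.022, 0.017, -0.007, 0.123], [-0.02, 0.02, -0.006, 0.122]]
wp 0 10 rows
   [[-0.03, -0.022, -0.009, 0.079], [-0.032, -0.02, -0.008, 0.08], [-0.033, -0.018, -0.009, 0.079], [-0.034, -0.014, -0.008, 0.079], [-0.036, -0.012, -0.009, 0.08]]
   [[-0.036, -0.009, -0.008, 0.079], [-0.037, -0.007, -0.009, 0.079], [-0.038, -0.003, -0.008, 0.08], [-0.037, 0.0, -0.009, 0.079], [-0.037, 0.003, -0.008, 0.079]]
```

```bash
python3 - <<'E'
from h import *
plan([(.40,-.28,0.24,0.55)],wmax=.124)
E
```

```text
wp 0 11 rows
   [[-0.035, -0.019, -0.007, 0.095], [-0.036, -0.015, -0.007, 0.095], [-0.037, -0.012, -0.007, 0.095], [-0.039, -0.008, -0.006, 0.094], [-0.039, -0.005, -0.007, 0.095]]
   [[-0.039, -0.001, -0.007, 0.095], [-0.039, 0.003, -0.007, 0.095], [-0.039, 0.007, -0.007, 0.095], [-0.038, 0.01, -0.007, 0.095], [-0.037, 0.014, -0.007, 0.095]]
   [[-0.035, 0.017, -0.006, 0.094]]
```

Emit:
move_arm:
  increments:
    - {"grip": 0.07, "xyz": [-0.035, -0.019, -0.007], "roll": 0.095}
    - {"grip": 0.07, "xyz": [-0.036, -0.015, -0.007], "roll": 0.095}
    - {"grip": 0.07, "xyz": [-0.037, -0.012, -0.007], "roll": 0.095}
    - {"grip": 0.07, "xyz": [-0.039, -0.008, -0.007], "roll": 0.095}
    - {"grip": 0.07, "xyz": [-0.039, -0.005, -0.007], "roll": 0.095}

```text
clock: 13.85
tcp_pos: [0.5056, -0.0719, 0.1969]
ee_rot: [2.666, 1.66, 0.0]
contact_force: [0.8, -0.7, 0.3]
finger_gap: 0.794
finger_force: 0.0
```

Emit:
move_arm:
  increments:
    - {"grip": 0.07, "xyz": [-0.039, -0.001, -0.007], "roll": 0.095}
    - {"grip": 0.07, "xyz": [-0.039, 0.003, -0.007], "roll": 0.095}
    - {"grip": 0.07, "xyz": [-0.039, 0.007, -0.007], "roll": 0.095}
    - {"grip": 0.07, "xyz": [-0.038, 0.01, -0.007], "roll": 0.095}
    - {"grip": 0.07, "xyz": [-0.037, 0.014, -0.007], "roll": 0.095}

```text
clock: 14.27
tcp_pos: [0.4159, -0.2467, 0.2319]
ee_rot: [2.982, 0.986, 0.001]
contact_force: [0.1, 0.9, 0.3]
finger_gap: 0.798
finger_force: 0.0
```

Emit:
move_arm:
  increments:
    - {"grip": 0.07, "xyz": [-0.035, 0.017, -0.005], "roll": 0.093}
    - {"grip": 0.07, "xyz": [0, 0, 0], "roll": 0}
    - {"grip": 0.07, "xyz": [0, 0, 0], "roll": 0}
    - {"grip": 0.07, "xyz": [0, 0, 0], "roll": 0}

```text
clock: 14.6
tcp_pos: [0.3997, -0.2792, 0.2363]
ee_rot: [-3.023, -0.855, -0.002]
contact_force: [-1.2, 1.1, -0.1]
finger_gap: 0.795
finger_force: 0.0
```

```bash
python3 - <<'E'
from h import *
v=wrist('w10'); s=manip.sense(); p=s['tcp_pos'];y=yaw_of(s); print(s['clock'],p,y,s['finger_gap'],s['joint_positions'].round(2))
E
```

```text
14.65 [ 0.40010544 -0.27844106  0.23615195] 0.5529207084813402 0.7976102973043087 [ 0.81  0.54 -0.45  1.97  0.35  0.71 -0.88]
```

View pics/w10.png

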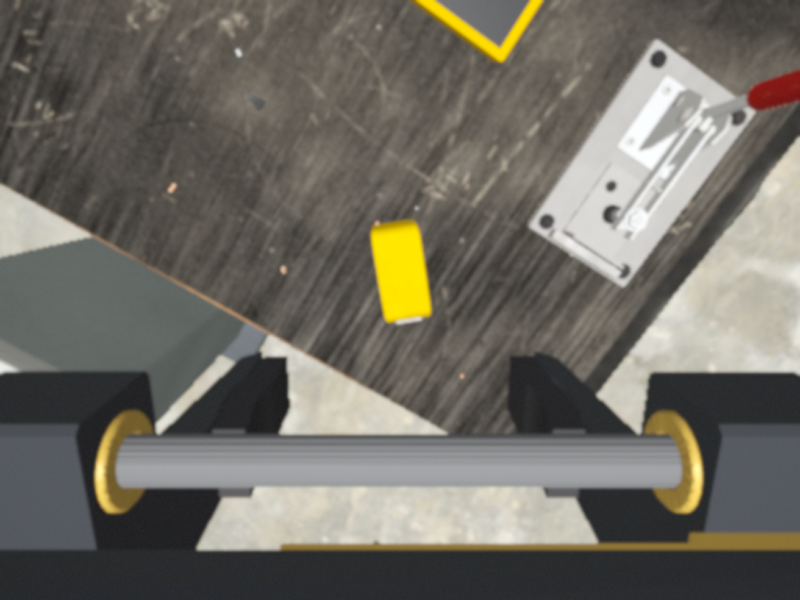

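```bash
python3 - <<'E'
from h import *
import pickle
f=np.load('pics/w10.npz');T,K=f['T'],f['K']
m=cv2.inRange(cv2.cvtColor(f['img'],cv2.COLOR_RGB2HSV),(22,150,100),(34,255,255))
c=[q for q in cv2.findContours(m,0,2)[0] if 1000<cv2.contourArea(q) and q[:,0,1].min()>100]
w=np.array([ray(K,T,p[0],.06)[:2]*1000 for p in c[0]],np.float32);print(cv2.minAreaRect(w))
q=[ray(K,T,np.array(p)/1.5625,.06)[:2] for p in((371,233),(416,221),(432,314),(386,322))];print(np.round(q,4).tolist(),np.mean(q,0))
far=(q[0]+q[1])/2;near=(q[2]+q[3])/2;d=far-near;print(np.arctan2(d[1],d[0]),np.linalg.norm(d))
v=pickle.load(open('v0.pkl','rb'))['top']
cen=np.mean([(371,233),(416,221),(432,314),(386,322)],0)/1.5625
m=cv2.inRange(cv2.cvtColor(v['img'],cv2.COLOR_RGB2HSV),(22,130,130),(34,255,255))
t=[q for q in cv2.findContours(m,0,2)[0] if cv2.contourArea(q)>100];print([(cv2.contourArea(q),cv2.minAreaRect(q)) for q in t])
print(tri([ray2w(K,T,cen),ray2w(v['camera_matrix'],v['cam_to_world'],np.array((612,364))/1.5625)]))
E
```

```text
((398.3053283691406, -281.26263427734375), (67.60295104980469, 33.93569564819336), 40.13112258911133)
[[0.4097, -0.2515], [0.4316, -0.2723], [0.3842, -0.3148], [0.363, -0.2912]] [ 0.39711181 -0.28245907]
0.7175102918036014 0.06251736762375219
[(313.5, ((394.2500305175781, 233.75), (26.870054244995117, 14.849241256713867), 45.0)), (5213.0, ((340.0628967285156, 147.6165008544922), (92.72244262695312, 58.07639694213867), 2.6025619506835938)), (485.5, ((444.8319091796875, 80.47787475585938), (79.4236831665039, 7.583166122436523), 86.18592071533203))]
[ 0.39649676 -0.28144482  0.03915431]
```

```bash
python3 - <<'E'
from h import *
plan([(.3982,-.2815,0.12,0.705),(.3982,-.2815,0.018,0.705,.03)],wmax=.124)
E
```

```text
wp 0 3 rows
   [[-0.001, 0.001, 0.039, -0.051], [-0.001, 0.0, 0.038, -0.05], [-0.001, 0.0, 0.039, -0.051]]
wp 1 4 rows
   [[0.0, 0.0, 0.026, 0.0], [0.0, 0.0, 0.025, 0.0], [0.0, 0.0, 0.026, 0.0], [0.0, 0.0, 0.025, 0.0]]
```

Emit:
move_arm:
  increments:
    - {"grip": 0.07, "xyz": [-0.001, 0.001, 0.038], "roll": -0.051}
    - {"grip": 0.07, "xyz": [-0.001, 0, 0.038], "roll": -0.051}
    - {"grip": 0.07, "xyz": [-0.001, 0, 0.038], "roll": -0.051}
    - {"grip": 0.07, "xyz": [0, 0, 0], "roll": 0}
    - {"grip": 0.07, "xyz": [0, 0, 0], "roll": 0}

```text
clock: 15.07
tcp_pos: [0.3973, -0.2803, 0.1209]
ee_rot: [-2.945, -1.084, 0.003]
contact_force: [0.5, -0.4, -0.0]
finger_gap: 0.794
finger_force: 0.0
```

Emit:
move_arm:
  increments:
    - {"grip": 0.07, "xyz": [0, 0, 0.026], "roll": 0}
    - {"grip": 0.07, "xyz": [0, 0, 0.025], "roll": 0}
    - {"grip": 0.07, "xyz": [0, 0, 0.025], "roll": 0}
    - {"grip": 0.07, "xyz": [0, 0, 0.025], "roll": 0}
    - {"grip": 0.07, "xyz": [0, 0, 0], "roll": 0}

```text
clock: 15.48
tcp_pos: [0.3986, -0.2815, 0.0201]
ee_rot: [-2.948, -1.083, 0.0]
contact_force: [-0.1, 0.5, 0.1]
finger_gap: 0.795
finger_force: 0.0
```

Emit:
move_arm:
  increments:
    - {"grip": 0.045, "xyz": [0, 0, 0], "roll": 0}
    - {"grip": 0.025, "xyz": [0, 0, 0], "roll": 0}
    - {"grip": 0.025, "xyz": [0, 0, 0], "roll": 0}
    - {"grip": 0.025, "xyz": [0, 0, 0], "roll": 0}
    - {"grip": 0.025, "xyz": [0, 0, 0], "roll": 0}
  force: 30

```text
clock: 15.9
tcp_pos: [0.398, -0.2831, 0.0221]
ee_rot: [2.948, 1.08, 0.002]
contact_force: [-0.8, 0.4, -0.2]
finger_gap: 0.44
finger_force: 0.0
```

Emit:
move_arm:
  increments:
    - {"grip": 0.025, "xyz": [0, 0, 0], "roll": 0}
    - {"grip": 0.025, "xyz": [0, 0, 0], "roll": 0}
    - {"grip": 0.025, "xyz": [0, 0, 0], "roll": 0}
  force: 30

```text
clock: 16.15
tcp_pos: [0.3975, -0.2828, 0.0216]
ee_rot: [2.949, 1.081, 0.001]
contact_force: [-0.1, 1.0, 7.3]
finger_gap: 0.358
finger_force: 29.8
```

```bash
python3 - <<'E'
from h import *
s=manip.sense(); p=s['tcp_pos'];y=yaw_of(s); print(s['clock'],p,y,s['finger_gap'],s['finger_force'],s['joint_positions'].round(2))
plan([(*p[:2],0.14,y),(.58,0.1,0.14,0.1),(.6309,0.2263,0.12,0.0217,.03)],wmax=.124)
E
```

```text
16.15 [ 0.39749937 -0.28280894  0.02159713] 0.7025781535174036 0.3580783733974995 29.753496658957488 [ 0.6   0.91 -0.12  2.11  0.68  0.15 -1.02]
wp 0 3 rows
   [[0.0, 0.0, -0.039, 0.0], [0.0, 0.0, -0.04, 0.0], [0.0, 0.0, -0.039, 0.0]]
wp 1 11 rows
   [[0.035, -0.016, 0.0, 0.055], [0.034, -0.018, 0.0, 0.055], [0.034, -0.019, 0.0, 0.054], [0.032, -0.022, 0.0, 0.055], [0.031, -0.023, 0.0, 0.055]]
   [[0.029, -0.024, 0.0, 0.055], [0.028, -0.027, 0.0, 0.054], [0.027, -0.028, 0.0, 0.055], [0.025, -0.029, 0.0, 0.055], [0.024, -0.03, 0.0, 0.055]]
   [[0.021, -0.032, 0.0, 0.055]]
wp 2 5 rows
   [[0.013, -0.024, 0.004, 0.016], [0.012, -0.025, 0.004, 0.015], [0.012, -0.024, 0.004, 0.016], [0.012, -0.025, 0.004, 0.015], [0.011, -0.025, 0.004, 0.016]]
```

Emit:
move_arm:
  increments:
    - {"grip": 0.025, "xyz": [0, 0, -0.02], "roll": 0}
    - {"grip": 0.025, "xyz": [0, 0, -0.035], "roll": 0}
    - {"grip": 0.025, "xyz": [0, 0, -0.04], "roll": 0}
    - {"grip": 0.025, "xyz": [0, 0, -0.025], "roll": 0}
    - {"grip": 0.025, "xyz": [0.035, -0.016, 0], "roll": 0.055}

```text
clock: 16.57
tcp_pos: [0.4095, -0.2592, 0.1444]
ee_rot: [2.98, 0.966, -0.002]
contact_force: [-1.0, -1.1, -2.6]
finger_gap: 0.359
finger_force: 29.7
```

Emit:
move_arm:
  increments:
    - {"grip": 0.025, "xyz": [0.034, -0.018, 0], "roll": 0.055}
    - {"grip": 0.025, "xyz": [0.034, -0.019, 0], "roll": 0.055}
    - {"grip": 0.025, "xyz": [0.032, -0.022, 0], "roll": 0.055}
    - {"grip": 0.025, "xyz": [0.031, -0.023, 0], "roll": 0.055}
    - {"grip": 0.025, "xyz": [0.029, -0.024, 0], "roll": 0.055}

```text
clock: 16.98
tcp_pos: [0.4971, -0.0723, 0.1408]
ee_rot: [-3.088, -0.578, 0.001]
contact_force: [0.5, -0.1, -1.8]
finger_gap: 0.359
finger_force: 29.7
```

Emit:
move_arm:
  increments:
    - {"grip": 0.025, "xyz": [0.028, -0.027, 0], "roll": 0.055}
    - {"grip": 0.025, "xyz": [0.027, -0.028, 0], "roll": 0.055}
    - {"grip": 0.025, "xyz": [0.025, -0.029, 0], "roll": 0.055}
    - {"grip": 0.025, "xyz": [0.024, -0.03, 0], "roll": 0.055}
    - {"grip": 0.025, "xyz": [0.021, -0.032, 0], "roll": 0.055}

```text
clock: 17.4
tcp_pos: [0.58, 0.1015, 0.1406]
ee_rot: [3.138, 0.149, -0.002]
contact_force: [0.5, -0.8, -2.3]
finger_gap: 0.36
finger_force: 29.7
```

Emit:
move_arm:
  increments:
    - {"grip": 0.025, "xyz": [0.013, -0.024, 0.004], "roll": 0.016}
    - {"grip": 0.025, "xyz": [0.012, -0.025, 0.004], "roll": 0.015}
    - {"grip": 0.025, "xyz": [0.012, -0.024, 0.004], "roll": 0.015}
    - {"grip": 0.025, "xyz": [0.012, -0.024, 0.004], "roll": 0.015}
    - {"grip": 0.025, "xyz": [0.011, -0.024, 0.004], "roll": 0.015}

```text
clock: 17.82
tcp_pos: [0.6312, 0.2257, 0.12]
ee_rot: [3.141, 0.034, -0.003]
contact_force: [0.4, -0.6, -1.9]
finger_gap: 0.359
finger_force: 29.7
```

Emit:
move_arm:
  increments:
    - {"grip": 0.025, "xyz": [0, 0, 0], "roll": 0}
    - {"grip": 0.025, "xyz": [0, 0, 0], "roll": 0}
    - {"grip": 0.025, "xyz": [0, 0, 0], "roll": 0}
    - {"grip": 0.025, "xyz": [0, 0, 0], "roll": 0}

```text
clock: 18.15
tcp_pos: [0.6313, 0.2223, 0.1206]
ee_rot: [3.139, 0.031, -0.002]
contact_force: [-0.3, 0.1, -2.0]
finger_gap: 0.364
finger_force: 29.7
```

```bash
python3 - <<'E'
from h import *
v=wrist('w11'); s=manip.sense(); p=s['tcp_pos'];y=yaw_of(s); print(s['clock'],p,y,s['finger_gap'],s['finger_force'],s['joint_positions'].round(2))
plan([(.6309,0.2263,0.03,0.0217,.02)],wmax=.124)
E
```

```text
18.2 [0.6314567  0.22241067 0.12080473] 0.019785055725779592 0.3641994974560173 29.70582738518715 [-0.35  0.89 -0.11  1.52  0.12  0.75 -2.06]
wp 0 5 rows
   [[0.0, -0.001, 0.018, 0.0], [0.0, -0.001, 0.018, -0.001], [0.0, 0.0, 0.018, 0.0], [0.0, -0.001, 0.019, -0.001], [0.0, -0.001, 0.018, 0.0]]
```

View pics/w11.png

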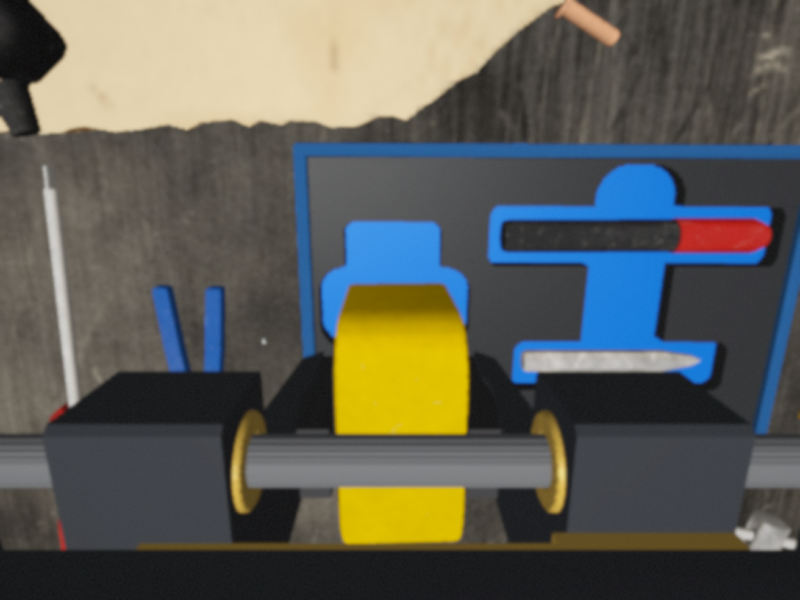

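Emit:
move_arm:
  increments:
    - {"grip": 0.025, "xyz": [0, -0.004, 0.015], "roll": 0}
    - {"grip": 0.025, "xyz": [0, 0, 0.025], "roll": 0}
    - {"grip": 0.025, "xyz": [0, 0, 0.02], "roll": 0}
    - {"grip": 0.025, "xyz": [0, 0, 0], "roll": 0}
    - {"grip": 0.025, "xyz": [0, 0, 0], "roll": 0}

```text
clock: 18.62
tcp_pos: [0.6303, 0.2278, 0.0592]
ee_rot: [3.14, 0.034, -0.005]
contact_force: [0.5, 0.3, -1.3]
finger_gap: 0.363
finger_force: 29.7
```

Emit:
move_arm:
  increments:
    - {"grip": 0.025, "xyz": [0, 0, 0.01], "roll": 0}
    - {"grip": 0.025, "xyz": [0, 0, 0.01], "roll": 0}
    - {"grip": 0.025, "xyz": [0, 0, 0.006], "roll": 0}
    - {"grip": 0.025, "xyz": [0, 0, 0], "roll": 0}
    - {"grip": 0.025, "xyz": [0, 0, 0], "roll": 0}

```text
clock: 19.03
tcp_pos: [0.6313, 0.2285, 0.0345]
ee_rot: [3.141, 0.034, -0.001]
contact_force: [0.2, 0.3, -1.4]
finger_gap: 0.363
finger_force: 29.7
```

Emit:
move_arm:
  increments:
    - {"grip": 0.025, "xyz": [0, 0.001, 0.003], "roll": 0}
    - {"grip": 0.025, "xyz": [0, 0, 0.002], "roll": 0}
    - {"grip": 0.025, "xyz": [0, 0, 0], "roll": 0}
    - {"grip": 0.025, "xyz": [0, 0, 0], "roll": 0}

```text
clock: 19.37
tcp_pos: [0.6317, 0.2276, 0.0299]
ee_rot: [3.141, 0.034, 0.0]
contact_force: [-0.4, -0.8, -2.0]
finger_gap: 0.36
finger_force: 29.7
```

Emit:
move_arm:
  increments:
    - {"grip": 0.025, "xyz": [0, 0, 0.001], "roll": 0}
    - {"grip": 0.025, "xyz": [0, 0, 0.001], "roll": 0}
    - {"grip": 0.025, "xyz": [0, 0, 0], "roll": 0}

```text
clock: 19.62
tcp_pos: [0.6318, 0.2276, 0.0297]
ee_rot: [3.141, 0.034, 0.001]
contact_force: [-3.4, -1.7, 10.6]
finger_gap: 0.362
finger_force: 29.7
```

Emit:
move_arm:
  increments:
    - {"grip": 0.06, "xyz": [0, 0, 0], "roll": 0}
    - {"grip": 0.06, "xyz": [0, 0, 0], "roll": 0}
    - {"grip": 0.06, "xyz": [0, 0, 0], "roll": 0}
    - {"grip": 0.06, "xyz": [0, 0, 0], "roll": 0}
    - {"grip": 0.06, "xyz": [0, 0, 0], "roll": 0}

```text
clock: 20.03
tcp_pos: [0.6316, 0.2276, 0.0276]
ee_rot: [3.141, 0.034, -0.0]
contact_force: [0.1, 0.0, -0.5]
finger_gap: 0.678
finger_force: 0.0
```

Emit:
move_arm:
  increments:
    - {"grip": 0.06, "xyz": [0, 0, -0.03], "roll": 0}
    - {"grip": 0.06, "xyz": [0, 0, -0.04], "roll": 0}
    - {"grip": 0.088, "xyz": [0, 0, -0.04], "roll": 0}
    - {"grip": 0.088, "xyz": [0, 0, -0.04], "roll": 0}
    - {"grip": 0.088, "xyz": [0, 0, -0.04], "roll": 0}

```text
clock: 20.45
tcp_pos: [0.6312, 0.2274, 0.2196]
ee_rot: [3.141, 0.034, -0.001]
contact_force: [0.3, 0.5, -0.2]
finger_gap: 0.884
finger_force: 0.0
```

```bash
python3 - <<'E'
from h import *
v=wrist('w12'); s=manip.sense(); p=s['tcp_pos'];y=yaw_of(s); print(s['clock'],p,y,s['finger_gap'],s['finger_force'],s['joint_positions'].round(2))
plan([(.38,0.29,0.23,0.3)],wmax=.124)
E
```

```text
20.5 [0.63598497 0.22944281 0.22870935] 0.02123241719630628 0.9299247511063723 0.0 [-0.35  0.76 -0.12  1.42  0.1   0.95 -2.05]
wp 0 7 rows
   [[-0.036, -0.009, 0.0, -0.04], [-0.036, -0.011, 0.0, -0.04], [-0.036, -0.013, -0.001, -0.039], [-0.035, -0.013, 0.0, -0.04], [-0.034, -0.015, 0.0, -0.04]]
   [[-0.034, -0.017, 0.0, -0.04], [-0.033, -0.018, 0.0, -0.04]]
```

```bash
python3 - <<'E'
from h import *
plan([(.40,0.31,0.22,1.18)],wmax=.124)
E
```

```text
wp 0 10 rows
   [[-0.023, -0.009, 0.001, -0.116], [-0.023, -0.011, 0.001, -0.116], [-0.021, -0.013, 0.001, -0.116], [-0.019, -0.016, 0.0, -0.116], [-0.017, -0.019, 0.001, -0.115]]
   [[-0.015, -0.02, 0.001, -0.116], [-0.012, -0.021, 0.001, -0.116], [-0.01, -0.023, 0.001, -0.116], [-0.007, -0.024, 0.001, -0.116], [-0.005, -0.024, 0.001, -0.116]]
```

Emit:
move_arm:
  increments:
    - {"grip": 0.088, "xyz": [-0.023, -0.009, 0.001], "roll": -0.116}
    - {"grip": 0.088, "xyz": [-0.023, -0.011, 0.001], "roll": -0.116}
    - {"grip": 0.088, "xyz": [-0.021, -0.013, 0.001], "roll": -0.116}
    - {"grip": 0.088, "xyz": [-0.019, -0.016, 0.001], "roll": -0.116}
    - {"grip": 0.088, "xyz": [-0.017, -0.019, 0.001], "roll": -0.116}

```text
clock: 20.92
tcp_pos: [0.5121, 0.268, 0.2126]
ee_rot: [2.998, 0.939, 0.0]
contact_force: [0.2, 0.8, 0.4]
finger_gap: 0.999
finger_force: 0.0
```

Emit:
move_arm:
  increments:
    - {"grip": 0.088, "xyz": [-0.015, -0.02, 0.001], "roll": -0.116}
    - {"grip": 0.088, "xyz": [-0.012, -0.021, 0.001], "roll": -0.116}
    - {"grip": 0.088, "xyz": [-0.01, -0.023, 0.001], "roll": -0.116}
    - {"grip": 0.088, "xyz": [-0.007, -0.024, 0.001], "roll": -0.116}
    - {"grip": 0.088, "xyz": [-0.005, -0.024, 0.001], "roll": -0.116}

```text
clock: 21.33
tcp_pos: [0.3947, 0.308, 0.2077]
ee_rot: [-2.604, -1.757, -0.001]
contact_force: [0.8, -0.2, -0.4]
finger_gap: 0.998
finger_force: 0.0
```

Emit:
move_arm:
  increments:
    - {"grip": 0.088, "xyz": [0, 0, 0], "roll": 0}
    - {"grip": 0.088, "xyz": [0, 0, 0], "roll": 0}
    - {"grip": 0.088, "xyz": [0, 0, 0], "roll": 0}
    - {"grip": 0.088, "xyz": [0, 0, 0], "roll": 0}

```text
clock: 21.67
tcp_pos: [0.3971, 0.307, 0.2077]
ee_rot: [2.611, 1.746, 0.001]
contact_force: [-0.5, 0.7, -0.9]
finger_gap: 1.0
finger_force: 0.0
```

```bash
python3 - <<'E'
from h import *
v=wrist('w13'); s=manip.sense(); p=s['tcp_pos'];y=yaw_of(s); print(s['clock'],p,y,s['finger_gap'],s['joint_positions'].round(2))
im=v['img'][:,:,::-1]; np.save('x.npy',im); c=im[60:260,130:390]; cv2.imwrite('pics/w13c.png',cv2.resize(c,None,fx=3,fy=3,interpolation=cv2.INTER_CUBIC))
E
```

```text
21.7167 [0.39706376 0.30700478 0.20767065] 1.1789090109069091 1.0004540705086777 [-0.48  0.6  -0.42  1.96  0.39  0.66 -1.54]
```

View pics/w13c.png

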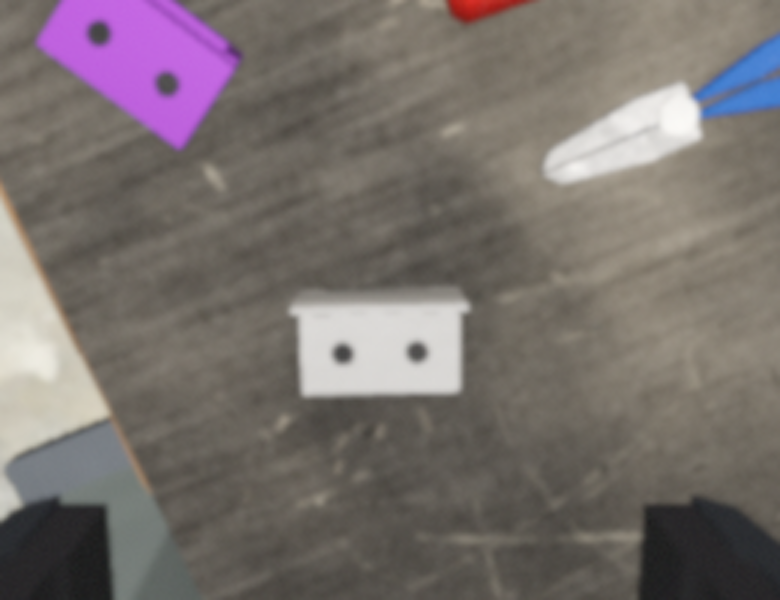

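```bash
python3 - <<'E'
from h import *
f=np.load('pics/w13.npz');K,T=f['K'],f['T']
P=lambda u,v,z:ray(K,T,(u/3+130,v/3+60),z)
a,b=P(301,396,.003),P(462,394,.003);c,d=P(290,311,.038),P(470,308,.038)
for x,y in((a,b),(c,d)): e=y-x;print(x.round(4),y.round(4),'mid',((x+y)/2).round(4),np.linalg.norm(e),'yaw',np.arctan2(e[0],-e[1]))
m=(a+b)/2;yw=1.18;t=np.array([np.cos(yw),np.sin(yw)]);leg=m[:2]+.0385*t;print('leg from base',leg)
plan([(*leg,0.10,1.18),(*leg,.019,1.18,.03)])
E
```

```text
[0.359  0.2911 0.003 ] [0.4161 0.2683 0.003 ] mid [0.3875 0.2797 0.003 ] 0.06139271817527122 yaw 1.1908829870550774
[0.3737 0.3273 0.038 ] [0.4298 0.3052 0.038 ] mid [0.4018 0.3163 0.038 ] 0.060321899693201855 yaw 1.1949199743302863
leg from base [0.40221341 0.31529407]
wp 0 3 rows
   [[0.003, 0.001, 0.036, 0.0], [0.003, 0.0, 0.036, -0.001], [0.004, 0.001, 0.036, 0.0]]
wp 1 3 rows
   [[0.0, 0.0, 0.027, 0.0], [0.0, 0.0, 0.027, 0.0], [0.0, 0.0, 0.027, 0.0]]
```

Emit:
move_arm:
  increments:
    - {"grip": 0.088, "xyz": [0.003, 0.001, 0.036], "roll": -0.013}
    - {"grip": 0.088, "xyz": [0.004, 0, 0.036], "roll": 0}
    - {"grip": 0.088, "xyz": [0.004, 0, 0.035], "roll": 0}
    - {"grip": 0.088, "xyz": [0, 0, 0], "roll": 0}
    - {"grip": 0.088, "xyz": [0, 0, 0], "roll": 0}

```text
clock: 22.13
tcp_pos: [0.4005, 0.3164, 0.0998]
ee_rot: [2.597, 1.766, -0.005]
contact_force: [-0.1, -0.6, 0.3]
finger_gap: 0.994
finger_force: 0.0
```

Emit:
move_arm:
  increments:
    - {"grip": 0.088, "xyz": [0, 0, 0.028], "roll": 0}
    - {"grip": 0.088, "xyz": [0, 0, 0.028], "roll": 0}
    - {"grip": 0.088, "xyz": [0, 0, 0.024], "roll": 0}
    - {"grip": 0.088, "xyz": [0, 0, 0], "roll": 0}
    - {"grip": 0.088, "xyz": [0, 0, 0], "roll": 0}

```text
clock: 22.55
tcp_pos: [0.4016, 0.3176, 0.0222]
ee_rot: [2.598, 1.766, 0.002]
contact_force: [0.7, 0.7, 0.7]
finger_gap: 1.001
finger_force: 0.0
```

Emit:
move_arm:
  increments:
    - {"grip": 0.07, "xyz": [0, 0, 0], "roll": 0}
    - {"grip": 0.06, "xyz": [0, 0, 0], "roll": 0}
    - {"grip": 0.052, "xyz": [0, 0, 0], "roll": 0}
    - {"grip": 0.052, "xyz": [0, 0, 0], "roll": 0}
    - {"grip": 0.052, "xyz": [0, 0, 0], "roll": 0}
  force: 20

```text
clock: 22.97
tcp_pos: [0.4015, 0.3177, 0.0217]
ee_rot: [-2.598, -1.767, -0.003]
contact_force: [0.8, 0.1, 6.4]
finger_gap: 0.669
finger_force: 20.0
```

Emit:
move_arm:
  increments:
    - {"grip": 0.052, "xyz": [0, 0, 0], "roll": 0}
    - {"grip": 0.052, "xyz": [0, 0, 0], "roll": 0}
  force: 20

```text
clock: 23.13
tcp_pos: [0.4015, 0.3178, 0.0217]
ee_rot: [2.598, 1.767, 0.003]
contact_force: [1.0, -0.2, 7.3]
finger_gap: 0.672
finger_force: 20.0
```

```bash
python3 - <<'E'
from h import *
s=manip.sense(); p=s['tcp_pos'];y=yaw_of(s); print(s['clock'],p,y,s['finger_gap'],s['finger_force'],s['joint_positions'].round(2))
def tp(x,y,a=(.633,-.144,-.021)): c,s=np.cos(a[2]),np.sin(a[2]); return a[0]+c*x-s*y,a[1]+s*x+c*y
g=tp(0,.072+.0185);print(g)
plan([(*p[:2],0.18,y),(*g,.18,1.55)])
E
```

```text
23.1333 [0.40146897 0.31778844 0.02168786] 1.194561532503592 0.6718769892259928 20.001928210258484 [-0.66  0.92 -0.16  2.04  0.6   0.22 -1.73]
(np.float64(0.63490036031633), np.float64(-0.05351995451665534))
wp 0 4 rows
   [[0.0, 0.0, -0.04, 0.0], [0.0, 0.0, -0.039, 0.0], [0.0, 0.0, -0.04, 0.0], [0.0, 0.0, -0.039, 0.0]]
wp 1 11 rows
   [[-0.024, 0.032, 0.0, -0.032], [-0.024, 0.032, 0.0, -0.033], [-0.026, 0.03, 0.0, -0.032], [-0.026, 0.03, 0.0, -0.032], [-0.028, 0.029, 0.0, -0.033]]
   [[-0.028, 0.027, 0.0, -0.032], [-0.03, 0.027, 0.0, -0.032], [-0.03, 0.027, 0.0, -0.033], [-0.031, 0.025, 0.0, -0.032], [-0.032, 0.024, 0.0, -0.032]]
   [[-0.032, 0.023, 0.0, -0.032]]
```

Emit:
move_arm:
  increments:
    - {"grip": 0.052, "xyz": [0, 0, -0.02], "roll": 0}
    - {"grip": 0.052, "xyz": [0, 0, -0.035], "roll": 0}
    - {"grip": 0.052, "xyz": [0, 0, -0.04], "roll": 0}
    - {"grip": 0.052, "xyz": [0, 0, -0.035], "roll": 0}
    - {"grip": 0.052, "xyz": [0, 0, -0.025], "roll": 0}

```text
clock: 23.55
tcp_pos: [0.401, 0.3177, 0.1787]
ee_rot: [-2.597, -1.767, -0.003]
contact_force: [-0.3, 0.2, -1.4]
finger_gap: 0.671
finger_force: 20.0
```

Emit:
move_arm:
  increments:
    - {"grip": 0.052, "xyz": [-0.024, 0.032, 0], "roll": -0.032}
    - {"grip": 0.052, "xyz": [-0.024, 0.032, 0], "roll": -0.032}
    - {"grip": 0.052, "xyz": [-0.026, 0.03, 0], "roll": -0.032}
    - {"grip": 0.052, "xyz": [-0.026, 0.03, 0], "roll": -0.032}
    - {"grip": 0.052, "xyz": [-0.028, 0.029, 0], "roll": -0.032}

```text
clock: 23.97
tcp_pos: [0.5077, 0.1466, 0.1759]
ee_rot: [2.446, 1.971, -0.001]
contact_force: [0.6, 1.4, 0.0]
finger_gap: 0.672
finger_force: 20.0
```

Emit:
move_arm:
  increments:
    - {"grip": 0.052, "xyz": [-0.028, 0.027, 0], "roll": -0.032}
    - {"grip": 0.052, "xyz": [-0.03, 0.027, 0], "roll": -0.032}
    - {"grip": 0.052, "xyz": [-0.03, 0.027, 0], "roll": -0.033}
    - {"grip": 0.052, "xyz": [-0.031, 0.025, 0], "roll": -0.033}
    - {"grip": 0.052, "xyz": [-0.032, 0.024, 0], "roll": -0.033}

```text
clock: 24.38
tcp_pos: [0.6134, -0.0229, 0.1757]
ee_rot: [-2.278, -2.163, 0.001]
contact_force: [1.1, 1.0, -0.6]
finger_gap: 0.671
finger_force: 20.0
```

Emit:
move_arm:
  increments:
    - {"grip": 0.052, "xyz": [-0.02, 0.015, 0.02], "roll": -0.016}
    - {"grip": 0.052, "xyz": [-0.012, 0.008, 0.02], "roll": -0.016}
    - {"grip": 0.052, "xyz": [0, 0, 0], "roll": 0}
    - {"grip": 0.052, "xyz": [0, 0, 0], "roll": 0}
    - {"grip": 0.052, "xyz": [0, 0, 0], "roll": 0}

```text
clock: 24.8
tcp_pos: [0.6341, -0.0515, 0.1366]
ee_rot: [-2.242, -2.199, -0.002]
contact_force: [-1.0, -0.3, -0.4]
finger_gap: 0.671
finger_force: 20.0
```

```bash
python3 - <<'E'
from h import *
v=wrist('w14');s=manip.sense(); p=s['tcp_pos'];y=yaw_of(s); print(s['clock'],p,y,s['finger_gap'],s['finger_force'],s['joint_positions'].round(2))
E
```

```text
24.85 [ 0.63453302 -0.05103794  0.13711997] 1.5525343933639117 0.674005420277579 19.99991923570633 [ 0.31  0.88 -0.58  1.6   0.6   0.84 -0.53]
```

View pics/w14.png

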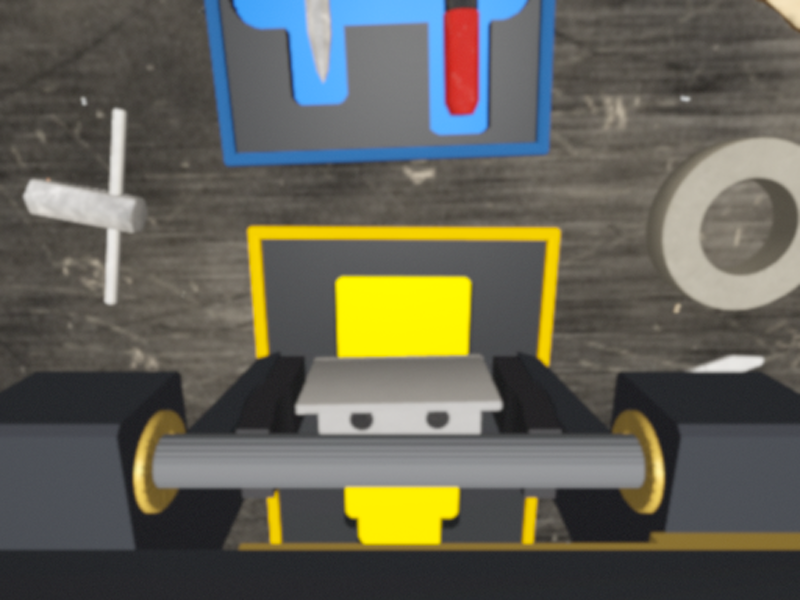

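```bash
python3 - <<'E'
from h import *
f=np.load('pics/w14.npz');K,T=f['K'],f['T'];P=lambda u,v,z:ray(K,T,np.array((u,v))/1.5625,z)
a,b=P(247,228,.022),P(560,228,.022);c,d=P(335,278,.008),P(471,278,.008);print(a,b,c,d)
for x,y,l in((a,b,(0,.125)),(c,d,(0,.1))):
    e=y-x;th=np.arctan2(e[1],e[0]);m=(x+y)/2;print(m,th,np.linalg.norm(e),'tray0',m[0]+np.sin(th)*l[1],m[1]-np.cos(th)*l[1])
E
```

```text
[ 0.5543798  -0.01481641  0.022     ] [ 0.71821572 -0.01806098  0.022     ] [ 0.59714382 -0.04561753  0.008     ] [ 0.67416706 -0.04713933  0.008     ]
[ 0.63629776 -0.0164387   0.022     ] -0.019801159005222082 0.16386804020633233 tray0 0.6338227749019326 -0.14141419071159614
[ 0.63565544 -0.04637843  0.008     ] -0.019755059703415307 0.07703827739801336 tray0 0.6336800610686405 -0.14635891974154375
```

Emit:
move_arm:
  increments:
    - {"grip": 0.052, "xyz": [-0.002, 0.001, 0.03], "roll": 0}
    - {"grip": 0.052, "xyz": [0, 0, 0.03], "roll": 0}
    - {"grip": 0.052, "xyz": [0, 0, 0.02], "roll": 0}
    - {"grip": 0.052, "xyz": [0, 0, 0.005], "roll": 0}
    - {"grip": 0.052, "xyz": [0, 0, 0], "roll": 0}

```text
clock: 25.27
tcp_pos: [0.6348, -0.054, 0.0507]
ee_rot: [-2.241, -2.2, 0.001]
contact_force: [0.0, 0.7, -0.4]
finger_gap: 0.673
finger_force: 20.0
```

Emit:
move_arm:
  increments:
    - {"grip": 0.052, "xyz": [0, 0, 0.008], "roll": 0}
    - {"grip": 0.052, "xyz": [0, 0, 0.006], "roll": 0}
    - {"grip": 0.052, "xyz": [0, 0, 0.004], "roll": 0}
    - {"grip": 0.052, "xyz": [0, 0, 0], "roll": 0}
    - {"grip": 0.052, "xyz": [0, 0, 0], "roll": 0}

```text
clock: 25.68
tcp_pos: [0.6357, -0.0557, 0.0331]
ee_rot: [2.245, 2.198, 0.0]
contact_force: [0.4, -0.3, -1.0]
finger_gap: 0.674
finger_force: 20.0
```

Emit:
move_arm:
  increments:
    - {"grip": 0.052, "xyz": [0.002, 0, 0.002], "roll": 0}
    - {"grip": 0.052, "xyz": [0, 0, 0.002], "roll": 0}
    - {"grip": 0.052, "xyz": [0, 0, 0], "roll": 0}
    - {"grip": 0.052, "xyz": [0, 0, 0], "roll": 0}

```text
clock: 26.02
tcp_pos: [0.6361, -0.0531, 0.0298]
ee_rot: [2.244, 2.198, 0.002]
contact_force: [-1.9, 0.2, 4.7]
finger_gap: 0.671
finger_force: 20.0
```

Emit:
move_arm:
  increments:
    - {"grip": 0.082, "xyz": [0, 0, 0], "roll": 0}
    - {"grip": 0.082, "xyz": [0, 0, 0], "roll": 0}
    - {"grip": 0.082, "xyz": [0, 0, 0], "roll": 0}
    - {"grip": 0.082, "xyz": [0, 0, 0], "roll": 0}
    - {"grip": 0.082, "xyz": [0, 0, 0], "roll": 0}

```text
clock: 26.43
tcp_pos: [0.6355, -0.0537, 0.0286]
ee_rot: [-2.245, -2.198, 0.0]
contact_force: [-0.0, -0.3, -0.3]
finger_gap: 0.929
finger_force: 0.0
```

Emit:
move_arm:
  increments:
    - {"grip": 0.082, "xyz": [0, 0, -0.03], "roll": 0}
    - {"grip": 0.082, "xyz": [0, 0, -0.04], "roll": 0}
    - {"grip": 0.082, "xyz": [0, 0, -0.04], "roll": 0}

```text
clock: 26.68
tcp_pos: [0.6345, -0.0537, 0.1389]
ee_rot: [-2.243, -2.197, 0.003]
contact_force: [0.3, 0.3, -0.1]
finger_gap: 0.932
finger_force: 0.0
```

```bash
python3 - <<'E'
from h import *
s=manip.sense(); p=s['tcp_pos'];y=yaw_of(s); print(s['clock'],p,y,s['finger_gap'],s['joint_positions'].round(2))
# spanner
B=np.array([468.1-490.3,-57.8-44.7]);print('bar angle',np.arctan2(*B[::-1]),'tube',np.arctan2(-6.3-1.2,492.1-437.8))
E
```

```text
26.6833 [ 0.63448755 -0.05367377  0.1389446 ] 1.5502024065607196 0.9319328546930176 [ 0.32  0.88 -0.58  1.6   0.6   0.85 -0.52]
bar angle -1.7840873123134309 tube -0.13725312513994078
```

```bash
python3 - <<'E'
from h import *
plan([(.455,-.002,.16,-.2)],wmax=.124)
E
```

```text
wp 0 15 rows
   [[0.003, -0.012, -0.001, 0.117], [0.002, -0.012, -0.002, 0.116], [0.0, -0.013, -0.001, 0.117], [-0.001, -0.012, -0.002, 0.117], [-0.002, -0.012, -0.001, 0.116]]
   [[-0.004, -0.012, -0.001, 0.117], [-0.006, -0.011, -0.002, 0.117], [-0.006, -0.011, -0.001, 0.116], [-0.008, -0.01, -0.002, 0.117], [-0.009, -0.008, -0.001, 0.117]]
   [[-0.01, -0.008, -0.001, 0.116], [-0.01, -0.007, -0.002, 0.117], [-0.012, -0.005, -0.001, 0.117], [-0.012, -0.004, -0.002, 0.117], [-0.012, -0.002, -0.001, 0.116]]
```

Emit:
move_arm:
  increments:
    - {"grip": 0.07, "xyz": [0.003, -0.012, -0.002], "roll": 0.117}
    - {"grip": 0.07, "xyz": [0.002, -0.012, -0.002], "roll": 0.117}
    - {"grip": 0.06, "xyz": [0, -0.013, -0.002], "roll": 0.117}
    - {"grip": 0.06, "xyz": [-0.001, -0.012, -0.002], "roll": 0.117}
    - {"grip": 0.06, "xyz": [-0.002, -0.012, -0.002], "roll": 0.116}

```text
clock: 27.1
tcp_pos: [0.5757, -0.0362, 0.149]
ee_rot: [2.787, 1.45, 0.0]
contact_force: [-0.1, -0.0, -0.2]
finger_gap: 0.683
finger_force: 0.0
```

Emit:
move_arm:
  increments:
    - {"grip": 0.06, "xyz": [-0.004, -0.012, -0.001], "roll": 0.117}
    - {"grip": 0.06, "xyz": [-0.006, -0.011, -0.001], "roll": 0.117}
    - {"grip": 0.06, "xyz": [-0.006, -0.011, -0.001], "roll": 0.116}
    - {"grip": 0.06, "xyz": [-0.008, -0.01, -0.001], "roll": 0.117}
    - {"grip": 0.06, "xyz": [-0.009, -0.008, -0.001], "roll": 0.117}

```text
clock: 27.52
tcp_pos: [0.5155, -0.019, 0.1539]
ee_rot: [-3.086, -0.588, -0.0]
contact_force: [-0.5, 0.4, 0.1]
finger_gap: 0.684
finger_force: 0.0
```

Emit:
move_arm:
  increments:
    - {"grip": 0.06, "xyz": [-0.01, -0.008, -0.001], "roll": 0.116}
    - {"grip": 0.06, "xyz": [-0.01, -0.007, -0.001], "roll": 0.117}
    - {"grip": 0.06, "xyz": [-0.012, -0.005, -0.001], "roll": 0.117}
    - {"grip": 0.06, "xyz": [-0.012, -0.004, -0.001], "roll": 0.117}
    - {"grip": 0.06, "xyz": [-0.012, -0.002, -0.001], "roll": 0.116}

```text
clock: 27.93
tcp_pos: [0.4554, -0.0014, 0.159]
ee_rot: [-3.125, 0.324, -0.001]
contact_force: [-0.7, 0.0, -0.3]
finger_gap: 0.686
finger_force: 0.0
```

Emit:
move_arm:
  increments:
    - {"grip": 0.06, "xyz": [0, 0, 0], "roll": 0}
    - {"grip": 0.06, "xyz": [0, 0, 0], "roll": 0}
    - {"grip": 0.06, "xyz": [0, 0, 0], "roll": 0}
    - {"grip": 0.06, "xyz": [0, 0, 0], "roll": 0}

```text
clock: 28.27
tcp_pos: [0.457, -0.0019, 0.1588]
ee_rot: [-3.126, 0.313, -0.002]
contact_force: [0.3, 0.0, 0.5]
finger_gap: 0.682
finger_force: 0.0
```

```bash
python3 - <<'E'
from h import *
v=wrist('w15'); s=manip.sense(); p=s['tcp_pos'];y=yaw_of(s); print(s['clock'],p,y,s['finger_gap'],s['joint_positions'].round(2))
K,T=v['camera_matrix'],v['T'];hsv=cv2.cvtColor(v['img'],cv2.COLOR_RGB2HSV)
m=cv2.inRange(hsv,(0,0,125),(180,40,255)); m[250:]=0
for c in cv2.findContours(m,0,2)[0]:
    if cv2.contourArea(c)<300: continue
    mm=np.zeros_like(m);cv2.drawContours(mm,[c],-1,255,-1)
    t=cv2.morphologyEx(mm,cv2.MORPH_OPEN,np.ones((13,13),np.uint8)); b=cv2.subtract(mm,cv2.dilate(t,np.ones((5,5))))
    print('blob',cv2.contourArea(c),cv2.boundingRect(c))
    for nm,q,z in(('all',mm,.012),('tube',t,.016),('bar',b,.012)):
        ys,xs=np.nonzero(q)
        if len(xs)<20: continue
        w=np.array([ray(K,T,(a,d),z)[:2]*1000 for a,d in zip(xs,ys)],np.float32)
        r=cv2.minAreaRect(w); u,sv,vt=np.linalg.svd(w-w.mean(0),full_matrices=False)
        print(nm,len(w),'mean',w.mean(0),'rect',np.round(r[0],1),np.round(r[1],1),round(r[2],1),'dir',np.arctan2(vt[0][1],vt[0][0]))
E
```

```text
28.3167 [ 0.45687888 -0.00204352  0.15875995] -0.20022451268309818 0.6841649440441874 [-0.06  0.62 -0.06  2.14  0.1   0.38 -1.97]
blob 429.5 (61, 179, 47, 54)
all 543 mean [460.6119 165.7221] rect [461.8 164.8] [33.  56.8] 14.2 dir 1.9182458
bar 543 mean [460.6119 165.7221] rect [461.8 164.8] [33.  56.8] 14.2 dir 1.9182458
blob 487.5 (469, 167, 27, 39)
all 566 mean [ 403.16898 -212.01678] rect [ 404.6 -211.6] [23.3 37.5] 86.4 dir -3.0894501
tube 224 mean [ 404.2634  -208.78683] rect [ 404.2 -208.8] [12.1 17. ] 88.8 dir -2.8534458
bar 244 mean [ 403.98328 -212.70357] rect [ 404.6 -211.6] [23.3 37.5] 86.4 dir 3.1378322
blob 1489.0 (431, 140, 45, 69)
all 1612 mean [ 425.29462 -184.81656] rect [ 423.1 -182.2] [38.9 65.3] 77.8 dir 3.0385547
tube 1168 mean [ 428.31116 -181.75409] rect [ 427.  -180.9] [26.5 46.5] 87.0 dir 3.0394151
bar 314 mean [ 418.6194 -187.1969] rect [ 423.1 -182.2] [38.9 65.3] 77.8 dir 2.969226
blob 1073.5 (104, 137, 58, 63)
all 1203 mean [490.10812  107.933846] rect [484.2 107.6] [67.2 32.6] 17.0 dir -2.7023692
tube 618 mean [496.67157 109.82839] rect [496.1 110.8] [2
[... 1099 characters left out ...]
.3] [11.7 99.9] 1.2 dir 1.5874238
tube 1272 mean [595.60126 112.93303] rect [595.7 113. ] [11.5 77. ] 1.2 dir 1.5890887
bar 204 mean [597.2047  84.8259] rect [597.  108.3] [ 8.9 99.9] 0.2 dir 1.5700979
blob 3172.5 (245, 0, 82, 56)
all 3299 mean [580.20764  -49.350117] rect [582.9 -53.9] [62.6 42.7] 88.6 dir -1.8719591
tube 3241 mean [579.5209  -48.57771] rect [581.8 -51.9] [59.  41.8] 88.1 dir -1.8720282
blob 5265.5 (43, 0, 160, 115)
all 5575 mean [578.8946   73.16114] rect [589.   99.3] [ 73.8 147.2] 0.8 dir -1.3184847
tube 5181 mean [579.41187   69.013794] rect [588.1  92.1] [ 72.6 134.1] 0.7 dir -1.3293798
bar 205 mean [555.5751 114.7364] rect [581.7  99.5] [ 59.3 147.2] 1.5 dir 1.6082311
```

```bash
python3 - <<'E'
from h import *
f=np.load('pics/w15.npz');K,T=f['K'],f['T'];hsv=cv2.cvtColor(f['img'],cv2.COLOR_RGB2HSV)
e=[proj(K,T,p) for p in((.4903,.0447,.012),(.4681,-.0578,.012),(.492,-.0063,.016),(.438,.0012,.016))];print(np.round(e))
x0,y0=np.min(e,0).astype(int)-12;x1,y1=np.max(e,0).astype(int)+12
for th in(150,170,190):
    m=cv2.inRange(hsv,(0,0,th),(180,60,255));mm=np.zeros_like(m);mm[y0:y1,x0:x1]=m[y0:y1,x0:x1]
    n,l,st,_=cv2.connectedComponentsWithStats(mm);k=1+np.argmax(st[1:,4]);mm=(l==k).astype(np.uint8)
    t=cv2.morphologyEx(mm,cv2.MORPH_OPEN,np.ones((13,13),np.uint8)); b=cv2.subtract(mm,cv2.dilate(t,np.ones((7,7),np.uint8)))
    for nm,q,z in(('tube',t,.018),('bar',b,.012)):
        ys,xs=np.nonzero(q)
        w=np.array([ray(K,T,(a,d),z)[:2]*1000 for a,d in zip(xs,ys)],np.float32)
        r=cv2.minAreaRect(w);vt=np.linalg.svd(w-w.mean(0),full_matrices=False)[2]
        print(th,nm,len(w),'mean',w.mean(0),'rect',np.round(r[0],1),np.round(r[1],1),round(r[2],1),'dir',np.arctan(vt[0][1]/vt[0][0]))
E
```

```text
[[198. 153.]
 [311. 154.]
 [252. 141.]
 [255. 198.]]
150 tube 1286 mean [466.7167     -2.5033712] rect [465.8  -2.6] [19.1 56.2] 78.0 dir -0.2132058
150 bar 954 mean [475.75854  -15.130852] rect [480.7  -5.9] [105.5  26.2] 67.7 dir 1.302553
170 tube 1200 mean [466.24542    -2.4013314] rect [465.9  -2.3] [18.7 54.3] 78.0 dir -0.22185138
170 bar 733 mean [479.65247    -6.5348525] rect [478.2  -5.2] [106.5  13. ] 78.5 dir 1.3525733
190 tube 1134 mean [466.68832  -2.50187] rect [465.8  -2.6] [17.3 54.3] 78.0 dir -0.21397257
190 bar 687 mean [480.0746     -5.5112247] rect [480.1  -5.1] [105.6   7. ] 77.7 dir 1.3572127
```

Emit:
move_arm:
  increments:
    - {"grip": 0.045, "xyz": [-0.003, -0.001, 0.03], "roll": 0.013}
    - {"grip": 0.045, "xyz": [0, 0, 0.035], "roll": 0}
    - {"grip": 0.045, "xyz": [0, 0, 0.03], "roll": 0}
    - {"grip": 0.045, "xyz": [0, 0, 0.015], "roll": 0}
    - {"grip": 0.045, "xyz": [0, 0, 0], "roll": 0}

```text
clock: 28.73
tcp_pos: [0.4521, -0.0003, 0.0459]
ee_rot: [3.123, -0.334, -0.007]
contact_force: [0.3, -0.3, 0.3]
finger_gap: 0.511
finger_force: 0.0
```

```bash
python3 - <<'E'
from h import *
s=manip.sense(); print(s['clock'],s['tcp_pos'],yaw_of(s),s['finger_gap'],s['joint_positions'].round(3))
E
```

```text
28.7333 [ 4.52108695e-01 -3.12444299e-04  4.59090552e-02] -0.21324852303534134 0.5114607039159732 [-0.093  0.856 -0.013  2.21   0.119  0.08  -2.005]
```

Emit:
move_arm:
  increments:
    - {"grip": 0.045, "xyz": [0.001, 0, 0.008], "roll": 0}
    - {"grip": 0.045, "xyz": [0, 0, 0.008], "roll": 0}
    - {"grip": 0.045, "xyz": [0, 0, 0.005], "roll": 0}
    - {"grip": 0.045, "xyz": [0, 0, 0], "roll": 0}

```text
clock: 29.07
tcp_pos: [0.456, -0.0005, 0.0286]
ee_rot: [-3.123, 0.335, 0.001]
contact_force: [0.5, -0.1, 1.1]
finger_gap: 0.51
finger_force: 0.0
```

```bash
python3 - <<'E'
from h import *
s=manip.sense(); print(s['clock'],s['tcp_pos'],s['ee_rot'],yaw_of(s),s['finger_gap'],s['joint_positions'].round(3))
E
```

```text
29.0667 [ 0.45597314 -0.00046391  0.02857251] [-3.12346975e+00  3.35456401e-01  1.18704430e-03] -0.21397705964166144 0.5104878102149353 [-0.094  0.895 -0.01   2.205  0.172  0.043 -2.056]
```

Emit:
move_arm:
  increments:
    - {"grip": 0.045, "xyz": [0.001, 0, 0.006], "roll": 0}
    - {"grip": 0.045, "xyz": [0, 0, 0.006], "roll": 0}
    - {"grip": 0.045, "xyz": [0, 0, 0], "roll": 0}
    - {"grip": 0.045, "xyz": [0, 0, 0], "roll": 0}

```text
clock: 29.4
tcp_pos: [0.4591, -0.0007, 0.0192]
ee_rot: [3.123, -0.335, -0.009]
contact_force: [0.4, -0.2, -0.6]
finger_gap: 0.509
finger_force: 0.0
```

```bash
python3 - <<'E'
from h import *
s=manip.sense(); print(s['clock'],s['tcp_pos'],Ro.from_rotvec(s['ee_rot']).as_matrix()[:,2].round(3),yaw_of(s),s['finger_gap'],s['joint_positions'].round(4))
E
```

```text
29.4 [ 0.45913873 -0.0007453   0.01923188] [-0.006  0.    -1.   ] -0.213822131422646 0.5090839103434817 [-0.0866  0.9155 -0.0191  2.191   0.3398  0.0435 -2.2224]
```

Emit:
move_arm:
  increments:
    - {"grip": 0.045, "xyz": [-0.001, 0, 0.005], "roll": 0}
    - {"grip": 0.045, "xyz": [-0.001, 0, 0.005], "roll": 0}
    - {"grip": 0.045, "xyz": [0, 0, 0.001], "roll": 0}
    - {"grip": 0.045, "xyz": [0, 0, 0], "roll": 0}

```text
clock: 29.73
tcp_pos: [0.4593, -0.0003, 0.0101]
ee_rot: [3.123, -0.335, -0.017]
contact_force: [-0.5, 0.2, -0.3]
finger_gap: 0.512
finger_force: 0.0
```

```bash
python3 - <<'E'
from h import *
s=manip.sense(); print(s['clock'],s['tcp_pos'],Ro.from_rotvec(s['ee_rot']).as_matrix()[:,2].round(3),yaw_of(s),s['finger_gap'],s['joint_positions'].round(4))
E
```

```text
29.7333 [ 4.59269982e-01 -3.44748143e-04  1.00560589e-02] [-0.011  0.    -1.   ] -0.21361045011000396 0.512212090054069 [-0.0764  0.935  -0.0364  2.1849  0.7068  0.0434 -2.589 ]
```

Emit:
move_arm:
  increments:
    - {"grip": 0.045, "xyz": [0, 0, -0.01], "roll": 0}
    - {"grip": 0.045, "xyz": [0, 0, -0.03], "roll": 0}
    - {"grip": 0.045, "xyz": [0, 0, -0.04], "roll": 0}
    - {"grip": 0.045, "xyz": [0, 0, -0.03], "roll": 0}
    - {"grip": 0.045, "xyz": [0, 0, 0], "roll": 0}

```text
clock: 30.15
tcp_pos: [0.4626, 0.0001, 0.1247]
ee_rot: [-3.122, 0.336, 0.007]
contact_force: [1.0, -0.8, -0.2]
finger_gap: 0.506
finger_force: 0.0
```

Emit:
move_arm:
  increments:
    - {"grip": 0.045, "xyz": [0, 0, 0], "roll": -0.121}
    - {"grip": 0.045, "xyz": [0, 0, 0], "roll": -0.121}
    - {"grip": 0.045, "xyz": [0, 0, 0], "roll": -0.121}
    - {"grip": 0.045, "xyz": [0, 0, 0], "roll": -0.121}
    - {"grip": 0.045, "xyz": [0, 0, 0], "roll": -0.121}

```text
clock: 30.57
tcp_pos: [0.4596, -0.0003, 0.1198]
ee_rot: [-3.077, -0.619, 0.02]
contact_force: [0.6, -0.1, 0.5]
finger_gap: 0.511
finger_force: 0.0
```

Emit:
move_arm:
  increments:
    - {"grip": 0.045, "xyz": [0, 0, 0], "roll": -0.121}
    - {"grip": 0.045, "xyz": [0, 0, 0], "roll": -0.121}
    - {"grip": 0.045, "xyz": [0, 0, 0], "roll": -0.121}
    - {"grip": 0.045, "xyz": [0, 0, 0], "roll": -0.121}
    - {"grip": 0.045, "xyz": [0, 0, 0], "roll": -0.121}

```text
clock: 30.98
tcp_pos: [0.4594, -0.0003, 0.1197]
ee_rot: [-2.749, -1.506, 0.019]
contact_force: [0.6, -0.7, -0.6]
finger_gap: 0.51
finger_force: 0.0
```

Emit:
move_arm:
  increments:
    - {"grip": 0.045, "xyz": [0, 0, 0], "roll": -0.121}
    - {"grip": 0.045, "xyz": [0, 0, 0], "roll": -0.121}
    - {"grip": 0.045, "xyz": [0, 0, 0], "roll": -0.121}
    - {"grip": 0.045, "xyz": [0, 0, 0], "roll": -0.121}
    - {"grip": 0.045, "xyz": [0, 0, 0], "roll": -0.121}

```text
clock: 31.4
tcp_pos: [0.4592, -0.0004, 0.1196]
ee_rot: [-2.173, -2.255, 0.016]
contact_force: [0.0, 0.0, 0.1]
finger_gap: 0.511
finger_force: 0.0
```

Emit:
move_arm:
  increments:
    - {"grip": 0.045, "xyz": [0, 0, 0], "roll": -0.121}
    - {"grip": 0.045, "xyz": [0, 0, 0], "roll": -0.121}
    - {"grip": 0.045, "xyz": [0, 0, 0], "roll": -0.121}
    - {"grip": 0.045, "xyz": [0, 0, 0], "roll": -0.121}
    - {"grip": 0.045, "xyz": [0, 0, 0], "roll": -0.121}

```text
clock: 31.82
tcp_pos: [0.459, -0.0004, 0.1195]
ee_rot: [-1.401, -2.797, 0.011]
contact_force: [-0.1, 0.5, 0.6]
finger_gap: 0.512
finger_force: 0.0
```

Emit:
move_arm:
  increments:
    - {"grip": 0.045, "xyz": [0, 0, 0], "roll": -0.121}
    - {"grip": 0.045, "xyz": [0, 0, 0], "roll": -0.121}
    - {"grip": 0.045, "xyz": [0, 0, 0], "roll": -0.121}
    - {"grip": 0.045, "xyz": [0, 0, 0], "roll": -0.121}
    - {"grip": 0.045, "xyz": [0, 0, 0], "roll": -0.121}

```text
clock: 32.23
tcp_pos: [0.4589, -0.0005, 0.1195]
ee_rot: [-0.503, -3.086, 0.004]
contact_force: [-1.0, 0.1, 0.1]
finger_gap: 0.509
finger_force: 0.0
```

Emit:
move_arm:
  increments:
    - {"grip": 0.045, "xyz": [0, 0, 0], "roll": -0.117}
    - {"grip": 0.045, "xyz": [0, 0, 0], "roll": 0}
    - {"grip": 0.045, "xyz": [0, 0, 0], "roll": 0}

```text
clock: 32.48
tcp_pos: [0.4595, -0.0003, 0.1194]
ee_rot: [-0.337, -3.109, 0.002]
contact_force: [0.7, -0.7, 0.5]
finger_gap: 0.513
finger_force: 0.0
```

```bash
python3 - <<'E'
from h import *
s=manip.sense(); print(s['clock'],s['tcp_pos'],Ro.from_rotvec(s['ee_rot']).as_matrix()[:,2].round(3),yaw_of(s),s['finger_gap'],s['joint_positions'].round(4))
plan([(.459,-.001,.03,2.929)])
E
```

```text
32.4833 [ 4.59466826e-01 -3.37805078e-04  1.19427585e-01] [-0.014  0.    -1.   ] 2.9255915433840607 0.512944915471014 [ 0.5142  0.9313 -1.081   2.1217  1.1395  0.8878  0.0733]
wp 0 3 rows
   [[0.0, 0.0, 0.03, -0.001], [0.0, 0.0, 0.03, -0.001], [0.0, -0.001, 0.029, -0.001]]
```

Emit:
move_arm:
  increments:
    - {"grip": 0.045, "xyz": [0.004, -0.001, 0.03], "roll": 0}
    - {"grip": 0.045, "xyz": [0, 0, 0.03], "roll": 0}
    - {"grip": 0.045, "xyz": [0, 0, 0.02], "roll": 0}
    - {"grip": 0.045, "xyz": [0, 0, 0.01], "roll": 0}
    - {"grip": 0.045, "xyz": [0, 0, 0], "roll": 0}

```text
clock: 32.9
tcp_pos: [0.4535, -0.0009, 0.0278]
ee_rot: [-0.337, -3.107, 0.004]
contact_force: [0.7, 0.0, -0.2]
finger_gap: 0.509
finger_force: 0.0
```

```bash
python3 - <<'E'
from h import *
s=manip.sense(); print(s['clock'],s['tcp_pos'],Ro.from_rotvec(s['ee_rot']).as_matrix()[:,2].round(3),yaw_of(s),s['finger_gap'],s['joint_positions'].round(4))
E
```

```text
32.9 [ 0.45347323 -0.00090833  0.02776923] [-0.017 -0.001 -1.   ] 2.925731810766381 0.5094804249411878 [ 0.4473  1.0855 -0.9532  2.1693  1.4146  0.817  -0.1408]
```

Emit:
move_arm:
  increments:
    - {"grip": 0.045, "xyz": [-0.001, 0.001, 0.01], "roll": 0}
    - {"grip": 0.045, "xyz": [0, 0, 0.008], "roll": 0}
    - {"grip": 0.045, "xyz": [0, 0, 0.004], "roll": 0}
    - {"grip": 0.045, "xyz": [0, 0, 0], "roll": 0}
    - {"grip": 0.045, "xyz": [0, 0, 0], "roll": 0}

```text
clock: 33.32
tcp_pos: [0.4562, 0.0003, 0.008]
ee_rot: [-0.334, -3.112, 0.002]
contact_force: [0.1, 0.3, 0.6]
finger_gap: 0.512
finger_force: 0.0
```

Emit:
move_arm:
  increments:
    - {"grip": 0.03, "xyz": [0, 0, 0], "roll": 0}
    - {"grip": 0.01, "xyz": [0, 0, 0], "roll": 0}
    - {"grip": 0.01, "xyz": [0, 0, 0], "roll": 0}
    - {"grip": 0.01, "xyz": [0, 0, 0], "roll": 0}
    - {"grip": 0.01, "xyz": [0, 0, 0], "roll": 0}
  force: 30

```text
clock: 33.73
tcp_pos: [0.4563, 0.0003, 0.0079]
ee_rot: [-0.334, -3.113, 0.002]
contact_force: [-0.4, -1.0, 1.0]
finger_gap: 0.202
finger_force: 30.0
```

Emit:
move_arm:
  increments:
    - {"grip": 0.01, "xyz": [0, 0, 0], "roll": 0}
    - {"grip": 0.01, "xyz": [0, 0, 0], "roll": 0}
    - {"grip": 0.01, "xyz": [0, 0, 0], "roll": 0}
  force: 30

```text
clock: 33.98
tcp_pos: [0.4563, 0.0003, 0.0079]
ee_rot: [-0.334, -3.113, 0.002]
contact_force: [-0.0, -0.6, 4.4]
finger_gap: 0.202
finger_force: 30.0
```

```bash
python3 - <<'E'
from h import *
s=manip.sense(); p=s['tcp_pos'];y=yaw_of(s);print(s['clock'],p,Ro.from_rotvec(s['ee_rot']).as_matrix()[:,2].round(3),y,s['finger_gap'],s['finger_force'],s['joint_positions'].round(3))
c=np.array([.4658,-.0026]); d=np.array([np.cos(-.213),np.sin(-.213)]); off=(c-p[:2])@d; print('tube centre ahead of tcp by',off)
def tp(x,y,a=(.6337,-.1438,-.0198)): c,s=np.cos(a[2]),np.sin(a[2]); return a[0]+c*x-s*y,a[1]+s*x+c*y
g=tp(-off,-.045);print(g)
plan([(*p[:2],.12,y),(*g,.12,np.pi-.0198)])
E
```

```text
33.9833 [4.56327823e-01 2.81276158e-04 7.90989534e-03] [-0.011 -0.    -1.   ] 2.927828715247723 0.20227536661311843 29.999291002750397 [ 0.437  1.125 -0.935  2.166  1.478  0.816 -0.182]
tube centre ahead of tcp by 0.009867198571821572
(np.float64(0.6229437937500529), np.float64(-0.1885958216217133))
wp 0 3 rows
   [[0.0, 0.0, -0.037, 0.0], [0.0, 0.0, -0.038, 0.0], [0.0, 0.0, -0.037, 0.0]]
wp 1 7 rows
   [[-0.029, -0.021, 0.0, -0.028], [-0.028, -0.022, 0.0, -0.027], [-0.028, -0.023, 0.0, -0.028], [-0.027, -0.024, 0.0, -0.028], [-0.027, -0.024, 0.0, -0.028]]
   [[-0.025, -0.026, 0.0, -0.027], [-0.025, -0.025, 0.0, -0.028]]
```

Emit:
move_arm:
  increments:
    - {"grip": 0.01, "xyz": [0, 0, -0.02], "roll": 0}
    - {"grip": 0.01, "xyz": [0, 0, -0.03], "roll": 0}
    - {"grip": 0.01, "xyz": [0, 0, -0.035], "roll": 0}
    - {"grip": 0.01, "xyz": [0, 0, -0.025], "roll": 0}
    - {"grip": 0.01, "xyz": [-0.029, -0.021, 0], "roll": -0.028}

```text
clock: 34.4
tcp_pos: [0.4808, -0.02, 0.1226]
ee_rot: [-0.271, -3.123, -0.008]
contact_force: [0.2, 1.7, -1.2]
finger_gap: 0.202
finger_force: 30.0
```

Emit:
move_arm:
  increments:
    - {"grip": 0.01, "xyz": [-0.028, -0.022, 0], "roll": -0.028}
    - {"grip": 0.01, "xyz": [-0.028, -0.023, 0], "roll": -0.028}
    - {"grip": 0.01, "xyz": [-0.027, -0.024, 0], "roll": -0.028}
    - {"grip": 0.01, "xyz": [-0.027, -0.024, 0], "roll": -0.028}
    - {"grip": 0.01, "xyz": [-0.025, -0.026, 0], "roll": -0.028}

```text
clock: 34.82
tcp_pos: [0.6004, -0.1636, 0.1155]
ee_rot: [-0.07, -3.128, -0.0]
contact_force: [0.1, 1.2, -0.8]
finger_gap: 0.201
finger_force: 30.0
```

Emit:
move_arm:
  increments:
    - {"grip": 0.01, "xyz": [-0.025, -0.025, 0], "roll": -0.026}
    - {"grip": 0.01, "xyz": [0, 0, 0], "roll": 0}
    - {"grip": 0.01, "xyz": [0, 0, 0], "roll": 0}
    - {"grip": 0.01, "xyz": [0, 0, 0], "roll": 0}
    - {"grip": 0.01, "xyz": [0, 0, 0], "roll": 0}

```text
clock: 35.23
tcp_pos: [0.6229, -0.1864, 0.1156]
ee_rot: [-0.026, -3.129, -0.001]
contact_force: [-0.6, 0.3, -0.7]
finger_gap: 0.207
finger_force: 30.0
```

```bash
python3 - <<'E'
from h import *
s=manip.sense(); p=s['tcp_pos'];y=yaw_of(s)
v=wrist('w16');K,T=v['camera_matrix'],v['T']
print(s['clock'],p,Ro.from_rotvec(s['ee_rot']).as_matrix()[:,2].round(3),y,s['finger_gap'],s['finger_force'],s['joint_positions'].round(3))
hsv=cv2.cvtColor(v['img'],cv2.COLOR_RGB2HSV); m=cv2.inRange(hsv,(22,150,120),(34,255,255));ys,xs=np.nonzero(m)
for c in cv2.findContours(m,0,2)[0]:
    if cv2.contourArea(c)>300:
        w=np.array([ray(K,T,q[0],.008)[:2]*1000 for q in c],np.float32); print(cv2.contourArea(c),cv2.boundingRect(c),cv2.minAreaRect(w))
m=cv2.inRange(hsv,(0,0,150),(180,60,255))
for c in cv2.findContours(m[:250],0,2)[0]:
    if cv2.contourArea(c)>150: w=np.array([ray(K,T,q[0],p[2]+.002)[:2]*1000 for q in c],np.float32);print('grey',cv2.contourArea(c),cv2.boundingRect(c),cv2.minAreaRect(w))
plan([(.6229,-.1886,.016,np.pi-.0198,.02)])
E
```

```text
35.2333 [ 0.62287274 -0.18636459  0.11562456] [-0.013  0.001 -1.   ] 3.1248497682160767 0.20681136877714748 29.996459484100342 [ 0.72   1.1   -1.085  1.545  1.03   1.165  0.967]
5986.5 (181, 162, 144, 71) ((627.3682250976562, -188.11790466308594), (121.7476577758789, 60.08155059814453), 88.46369934082031)
767.5 (360, 161, 73, 78) ((632.0626220703125, -69.57950592041016), (53.62334060668945, 67.42549133300781), 88.16162109375)
5861.5 (141, 99, 348, 179) ((625.0006713867188, -140.76605224609375), (269.7467041015625, 150.52597045898438), 88.49207305908203)
grey 1264.5 (236, 210, 39, 40) ((613.0104370117188, -186.17333984375), (18.453895568847656, 20.178098678588867), 88.9789047241211)
grey 222.0 (433, 178, 14, 72) ((606.7754516601562, -97.47766876220703), (1.989920973777771, 35.82613754272461), 89.78923797607422)
grey 3107.0 (367, 170, 54, 70) ((601.821044921875, -120.64445495605469), (22.530006408691406, 34.61178207397461), 89.83905792236328)
grey 6977.5 (0, 0, 56, 192) ((551.5411987304688, -291.9219970703125), (26.063045501708984, 80.2708740234375), 88.98845672607422)
wp 0 5 rows
   [[0.0, 0.0, 0.02, 0.001], [0.0, -0.001, 0.02, 0.0], [0.0, 0.0, 0.02, 0.001], [0.0, -0.001, 0.02, 0.001], [0.0, 0.0, 0.02, 0.0]]
```

Emit:
move_arm:
  increments:
    - {"grip": 0.01, "xyz": [0, -0.002, 0.025], "roll": 0.003}
    - {"grip": 0.01, "xyz": [0, 0, 0.03], "roll": 0}
    - {"grip": 0.01, "xyz": [0, 0, 0.015], "roll": 0}
    - {"grip": 0.01, "xyz": [0, 0, 0], "roll": 0}
    - {"grip": 0.01, "xyz": [0, 0, 0], "roll": 0}

```text
clock: 35.7
tcp_pos: [0.6225, -0.1892, 0.0456]
ee_rot: [-0.034, -3.129, -0.001]
contact_force: [0.8, -0.2, -0.2]
finger_gap: 0.204
finger_force: 30.0
```

Emit:
move_arm:
  increments:
    - {"grip": 0.01, "xyz": [0, 0, 0.01], "roll": 0}
    - {"grip": 0.01, "xyz": [0, 0, 0.008], "roll": 0}
    - {"grip": 0.01, "xyz": [0, 0, 0.005], "roll": 0}
    - {"grip": 0.01, "xyz": [0, 0, 0], "roll": 0}
    - {"grip": 0.01, "xyz": [0, 0, 0], "roll": 0}

```text
clock: 36.12
tcp_pos: [0.6226, -0.19, 0.0227]
ee_rot: [-0.036, -3.13, 0.0]
contact_force: [-0.6, 0.1, -0.8]
finger_gap: 0.197
finger_force: 30.0
```

Emit:
move_arm:
  increments:
    - {"grip": 0.01, "xyz": [0, 0.001, 0.003], "roll": 0}
    - {"grip": 0.01, "xyz": [0, 0, 0.003], "roll": 0}
    - {"grip": 0.01, "xyz": [0, 0, 0], "roll": 0}
    - {"grip": 0.01, "xyz": [0, 0, 0], "roll": 0}

```text
clock: 36.45
tcp_pos: [0.6225, -0.189, 0.0166]
ee_rot: [-0.035, -3.13, 0.0]
contact_force: [0.1, -0.2, -0.9]
finger_gap: 0.201
finger_force: 30.0
```

Emit:
move_arm:
  increments:
    - {"grip": 0.01, "xyz": [0, 0, 0.001], "roll": 0}
    - {"grip": 0.01, "xyz": [0, 0, 0], "roll": 0}
    - {"grip": 0.01, "xyz": [0, 0, 0], "roll": 0}

```text
clock: 36.7
tcp_pos: [0.6229, -0.189, 0.016]
ee_rot: [-0.036, -3.13, 0.0]
contact_force: [0.6, 0.0, 0.4]
finger_gap: 0.204
finger_force: 30.0
```

Emit:
move_arm:
  increments:
    - {"grip": 0.036, "xyz": [0, 0, 0], "roll": 0}
    - {"grip": 0.036, "xyz": [0, 0, 0], "roll": 0}
    - {"grip": 0.036, "xyz": [0, 0, 0], "roll": 0}
    - {"grip": 0.036, "xyz": [0, 0, 0], "roll": 0}
    - {"grip": 0.036, "xyz": [0, 0, 0], "roll": 0}

```text
clock: 37.12
tcp_pos: [0.6226, -0.189, 0.0158]
ee_rot: [-0.036, -3.13, 0.0]
contact_force: [-0.4, -0.0, -0.4]
finger_gap: 0.408
finger_force: 0.0
```

Emit:
move_arm:
  increments:
    - {"grip": 0.036, "xyz": [0, 0, -0.02], "roll": 0}
    - {"grip": 0.036, "xyz": [0, 0, -0.03], "roll": 0}
    - {"grip": 0.036, "xyz": [0, 0, -0.04], "roll": 0}
    - {"grip": 0.036, "xyz": [0, 0, -0.04], "roll": 0}
    - {"grip": 0.036, "xyz": [0, 0, -0.04], "roll": 0}

```text
clock: 37.53
tcp_pos: [0.6242, -0.1888, 0.1874]
ee_rot: [-0.035, -3.129, -0.001]
contact_force: [1.1, -0.2, 0.7]
finger_gap: 0.405
finger_force: 0.0
```

Emit:
move_arm:
  increments:
    - {"grip": 0.036, "xyz": [0.035, 0.02, -0.01], "roll": 0}
    - {"grip": 0.036, "xyz": [0.035, 0.02, -0.01], "roll": 0}
    - {"grip": 0.036, "xyz": [0, 0, 0], "roll": 0}
    - {"grip": 0.036, "xyz": [0, 0, 0], "roll": 0}
    - {"grip": 0.036, "xyz": [0, 0, 0], "roll": 0}

```text
clock: 37.95
tcp_pos: [0.5562, -0.1481, 0.2067]
ee_rot: [-0.036, -3.131, 0.002]
contact_force: [-0.4, -0.8, -0.8]
finger_gap: 0.414
finger_force: 0.0
```

```bash
cat > chk.py <<'E'
from h import *
import sys,pickle
s=manip.sense();print(s['clock'],s['tcp_pos'],yaw_of(s),s['contact_force'].round(1))
tr={'b':(.6266,.1462,.0217),'y':(.6337,-.1438,-.0198)}
def rect(img,a):   # rectified tray picture at foam top, 2 px/mm, rows=-x, cols=-y
    K,T,im=img; c,s_=np.cos(a[2]),np.sin(a[2]); L=[(80,125),(80,-125),(-80,-125),(-80,125)]
    src=np.float32([proj(K,T,(a[0]+(c*x-s_*y)/1e3,a[1]+(s_*x+c*y)/1e3,.018)) for x,y in L])
    return cv2.warpPerspective(im,cv2.getPerspectiveTransform(src,np.float32([(0,0),(500,0),(500,320),(0,320)])),(500,320))
v=wrist('chk'); w=(v['camera_matrix'],v['T'],v['img'])
t=viewer.snapshot('top'); t=(t['camera_matrix'],t['cam_to_world'],t['img'])
def seg(im,what):
    h=cv2.cvtColor(im,cv2.COLOR_RGB2HSV)
    m=cv2.inRange(h,(0,0,105),(180,70,255)) if what=='grey' else cv2.inRange(h,*what)
    n,l,st,ce=cv2.connectedComponentsWithStats(m)
    for i in range(1,n):
        if st[i,4]>120:
            r=cv2.minAreaRect(np.argwhere(l==i)[:,::-1].astype(np.float32))
            cx,cy=r[0];print('   tray x,y mm',round(80-cy/2),round(125-cx/2),'size',np.round(np.array(r[1])/2),round(r[2]),'area',st[i,4]//4)
print('yellow tray: wrist grey');seg(rect(w,tr['y']),'grey');print(' top grey');seg(rect(t,tr['y']),'grey')
print('blue top grey');seg(rect(t,tr['b']),'grey');print(' yellow(tape)');seg(rect(t,tr['b']),((20,120,100),(34,255,255)));print(' red');seg(rect(t,tr['b']),((0,150,90),(8,255,255)))
E
python3 chk.py
```

```text
37.95 [ 0.55619502 -0.14814587  0.20666223] 3.1183640491379325 [-0.4 -0.8 -0.8]
yellow tray: wrist grey
   tray x,y mm 66 -1 size [246.  28.] 0 area 6512
   tray x,y mm -3 -29 size [61. 58.] 73 area 1079
   tray x,y mm -11 83 size [77. 38.] 41 area 1593
   tray x,y mm -28 -28 size [67. 21.] 27 area 64
   tray x,y mm -40 1 size [240.  68.] 0 area 5112
 top grey
   tray x,y mm 3 71 size [40. 68.] 0 area 2189
   tray x,y mm 26 38 size [4. 9.] 90 area 35
   tray x,y mm 12 46 size [8. 8.] 90 area 55
   tray x,y mm -24 -28 size [22. 40.] 54 area 196
   tray x,y mm -26 47 size [6. 9.] 72 area 43
   tray x,y mm -39 38 size [8. 6.] 0 area 45
   tray x,y mm -47 8 size [10. 17.] 90 area 144
   tray x,y mm -46 -65 size [10. 68.] 90 area 530
blue top grey
   tray x,y mm 21 7 size [49.  3.] 3 area 42
   tray x,y mm -1 104 size [43.  4.] 82 area 64
   tray x,y mm -24 60 size [36. 88.] 43 area 107
   tray x,y mm -33 79 size [18. 26.] 83 area 279
   tray x,y mm -31 -39 size [11. 94.] 90 area 920
   tray x,y mm -53 -9 size [56. 15.] 32 area 48
   tray x,y mm -73 81 size [74.  1.] 1 area 75
   tray x,y mm -74 -1 size [44.  1.] 0 area 51
   tray x,y mm -75 -86 size [ 1. 52.] 89 area 32
 yellow(tape)
   tray x,y mm 12 88 size [74. 38.] 90 area 2518
 red
   tray x,y mm 38 -82 size [10. 43.] 90 area 430
```

Emit:
move_arm:
  increments:
    - {"grip": 0.036, "xyz": [-0.03, 0.01, -0.01], "roll": 0}
    - {"grip": 0.036, "xyz": [-0.03, 0.01, -0.01], "roll": 0}
    - {"grip": 0.036, "xyz": [-0.03, 0, -0.01], "roll": 0}
    - {"grip": 0.036, "xyz": [-0.03, 0, 0], "roll": 0}
    - {"grip": 0.036, "xyz": [0, 0, 0], "roll": 0}

```text
clock: 38.47
tcp_pos: [0.6817, -0.1298, 0.2345]
ee_rot: [-0.042, -3.134, -0.004]
contact_force: [-0.8, -1.0, -0.3]
finger_gap: 0.405
finger_force: 0.0
```

Emit:
move_arm:
  increments:
    - {"grip": 0.036, "xyz": [0, 0, 0], "roll": 0}
    - {"grip": 0.036, "xyz": [0, 0, 0], "roll": 0}
    - {"grip": 0.036, "xyz": [0, 0, 0], "roll": 0}

```text
clock: 38.72
tcp_pos: [0.6756, -0.1307, 0.2346]
ee_rot: [-0.036, -3.128, 0.001]
contact_force: [-0.4, 0.0, 0.2]
finger_gap: 0.407
finger_force: 0.0
```

```bash
python3 - <<'E'
from h import *
s=manip.sense();print(s['clock'],s['tcp_pos'])
v=wrist('w18');K,T,im=v['camera_matrix'],v['T'],v['img'];a=(.6337,-.1438,-.0198)
def W(x,y,z): c,s_=np.cos(a[2]),np.sin(a[2]); return (a[0]+(c*x-s_*y)/1e3,a[1]+(s_*x+c*y)/1e3,z/1e3)
hsv=cv2.cvtColor(im,cv2.COLOR_RGB2HSV)
L=[(80,125),(80,-125),(-80,-125),(-80,125)]
for z in(18,):
    src=np.float32([proj(K,T,W(x,y,z)) for x,y in L])
    r=cv2.warpPerspective(im,cv2.getPerspectiveTransform(src,np.float32([(0,0),(500,0),(500,320),(0,320)])),(500,320))
h=cv2.cvtColor(r,cv2.COLOR_RGB2HSV)
# class map every 5mm: Y yellow, g bright grey, . dark
for i in range(4,160,5):
    row=''
    for j in range(2,250,3):
        H,S,V=h[2*i,2*j]; row+='Y' if 20<H<36 and S>130 and V>100 else ('g' if S<70 and V>110 else ('+' if S<70 and V>80 else '.'))
    print(f'{80-i:4d}',row)
E
```

```text
38.7167 [ 0.67555309 -0.13069603  0.23456477]
  76 YYYYYYYYYYYYYYYYYYYYYYYYYYYYYYYYYYYYYYYYYYYYYYYYYYYYYYYYYYYYYYYYYYYYYYYYYYYYYYYYYYY
  71 Yg++++++++++++++++++++++++++++++++++++++++++++++++++++++++++++++++++++++.+........Y
  66 Yg++++++++++++++++++++++++++++++++++++++++++++++++++++++++++++++++++++++++........Y
  61 Yg++++++++++++++++++++++++++++++++++++++++++++++++++++++++++++++++++++++++.+......Y
  56 Yg++++++++++++++++++++++++++++++++++++++++++++++++++++++++++++++++++++++++++......Y
  51 Yg+++++++++++++++++++++++++++++++++++++++++++++++++++++++++++++++++++++++++++.....Y
  46 Yg+ggg++++++++++++++++++++++++++++++++++++++++++++++++++++++++++++++++++++++++.+..Y
  41 Ygggggggggggg++g+g+ggg+++++++++++++++++++++++++++++++++++++++++++++++++++++++.+...Y
  36 Yggggggg+YYYYYYYYYYYYYYYYY.+++++++++++++++++++++++++++++++++++++++++++++++++++....Y
  31 YgggggggggYYYYYYYYYYYYYYYYYg++++++++++++++++++++++YYYYYYYYYYYY+++++++++++++++++.+.Y
  26 Yggggggggg+ggggggggggggg.YYggg++++++++++++++++++++YYYYggggggYY++++++++++++++++++..Y
  21 Yggggggggg+ggggggggggggg.YYgggggg+++YYYYYYYYYYYYYYYYYYggggggYYYYYYYYYY
[... 1093 characters left out ...]
gggggggggggggggggggggggggggggggggggg+++++++++++++++++++++++++++++++++++++++YY
 -49 Yggggggggggggggggggggggggggggggggggggggggg+++++++++++++++++++++++++++++++++++++++YY
 -54 Ygggggggggggggggggggggggggggggggggggggggggg++++++++++++++++++++++++++++++++++++++YY
 -59 Ygggggggggggggggggggggggggggggggggggggggg++++++++++++++++++++++++++++++++++++++++YY
 -64 Ygggggggggggggggggggggggggggggggggggggggg++++++++++++++++++++++++++++++++++++++++YY
 -69 Ygggggggggggggggggggggggggggggggggggggg++++++++++++++++++++++++++++++++++++++++++YY
 -74 Yggggggggggggggggggggggggggggggggg+++++++++++++++++++++++++++++++++++++++++++++++YY
 -79 YYYYYYYYYYYYYYYYYYYYYYYYYYYYYYYYYYYYYYYYYYYYYYYYYYYYYYYYYYYYYYYYYYYYYYYYYYYYYYYYYYY
```

```bash
python3 -c "
from plant import job
print(job.hand_in())"
```

```text
the job is handed in; nothing more can be done
None
```

Both kits are made up and the job is handed in at about 39 s. Marker, centre punch and tape measure are in the blue tray, and bracket and box spanner in the yellow. The last camera check and the floor-contact heights agree with all five lying fully down; the hand-in gave no verdict.

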